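# Set out the ring-finishing station on a jeweller's bench

## Robot

A 6-joint arm with a two-finger parallel gripper is mounted at the origin on the work surface. World frame = base frame: x ahead of the robot, y to its left, z up, the work surface at z = 0. Lengths are in m, angles in rad, forces in N, time in s.
With the tool pointing down it reaches from about 0.3 to 1 m from the base axis. Payload 5.1 kg.
Tool frame: the origin (TCP) lies midway between the tips of the shut fingers; the grasp point (between the pads) lies manip.grip_point_offset behind it (manip.grip_point_offset is the distance from the TCP to the grasp point, in m); z points along the fingers, y is the line along which they close (so a half turn about z gives the same grasp; the last joint's range is limited). The gripper opens to 95 mm and grips with 3 to 60 N. Pads are 20 mm wide; open, the fingers measure 119 mm over their backs; the gripper's body (75 mm by 180 mm) begins 59 mm behind the grasp point.
Start: joints at [1.242, 0.124, 1.65, -0, 1.367, -0.083], TCP at [0.158, 0.63, 0.215] pointing down, gripper open.
Joint ranges: [-2.61, 2.61], [-1.02, 2.33], [0.03, 2.71], [-1.35, 4.49], [0.32, 2.68], [-2.91, 2.91]. Speed limits (rad/s): [2.57, 2.57, 3.14, 3.14, 3.14, 3.14].

## Interface

Orientations are given as [roll, pitch, yaw] about the fixed x, y, z axes, in that order (R = Rz(yaw) Ry(pitch) Rx(roll)).
In Python, from plant import manip gives the robot as it stands. The module is installed in compiled form; this text tells all that it offers.
- The arm moves only by the tool send_rows, never from a script. Its argument "increments" is a list of rows, each a list of 3 entries, a list of its own where there are three numbers: the shift along the tool's x, y, z scaled (see below), then the turn, a rotation vector about the tool's x, y, z scaled (see below), then the gripper command: -1 is shut, 1 is fully open, values between are in proportion. A call has 1 to 20 rows; each row is the pose to reach, as a shift and turn from the pose commanded when the call began, along the tool's axes at that moment; what a row does not reach only later rows make up. The controller multiplies each number of a shift by 0.08 m and each number of a turn by 30 degrees. A row lasts 1/10 s, in which the tool goes at most 50 mm and 8.59 degrees, less where a joint would pass 70% of its speed; a pose out of reach is approached as far as the arm can. A call with a number of a shift or a turn outside -1 to 1 is refused whole. A call with a gripper value outside its range is refused whole. The fingers move at their own pace and stop on an object; "newtons" is the grip in N (left out, the last holds). Time passes only in rows, so rows that repeat a pose let the fingers close. It gives the time, the measured TCP pose, the force, the opening and the grip force at its end, in the units of the state.
- manip.observe(): the state, without advancing time (a new reading comes with each control period).
- manip.grab_frame(name): name is "scene" or "top" or "wrist"; returns the picture (400x640x3 uint8, red, green, blue); there is no depth.
- manip.camera_model(name): a dict with "K" (3x3 intrinsics, pixels), "rvec" (rotation vector, rad) and "tvec" (3), from world to camera coordinates, as OpenCV has them; the wrist camera has in their place "T_tool_cam" (4x4, takes a point from camera to tool coordinates, whose origin is the TCP and whose axes are the flange's). Camera axes: x right, y down, z forward; pixel columns grow to the right and rows downward; lengths in m; the calibration is good to about 2 mm. The wrist camera is an equidistant fisheye: a pixel r from the principal point sees the ray r / f radians off the axis. A picture is of the moment at which its call begins: read the wrist's pose just before it. camera_model takes no time and is no camera call.
- manip.finish_job(): hands the job in; it is judged then, once.
Trained networks look in the newest picture that a camera, given by its name, has taken for a name from the list of things; names that differ only in an ending like _2 or _b are one class to them, and where a whole thing is asked for, a point or a joint stands for the part that bears it (a point fixed in the world has none). Each returns a list of dicts, best first, with "score" (0 to 1); they miss things now and then, are a little off and sometimes report something else, mostly with a low value. They report only what shows in the picture. A call takes as long as a camera call. They do not tell look-alikes from the thing itself.
- manip.search_frame(camera, label): "extent" ([left, top, width, height] in pixels, round what is visible of it).
- manip.trace(camera, label): "mask" (400x640 bool, what is visible of it) and "extent" ([left, top, width, height] in pixels, round what is visible of it).
- manip.tip_of(camera, label): "at" ([column, row] in pixels: a listed point, or the origin of a listed thing).
The state is a dict: "time_s": time; "qpos": joint angles; "qvel": joint speeds; "effort": joint torques, N m; "tcp_pos": TCP position; "tcp_rot": TCP orientation; "ft_force": force on the tool from outside, world axes, zero at the start; "torque": the same for the moment, N m; "width": finger opening in m; "grasp_force": force on a finger pad.
Only numpy, scipy, OpenCV 4.12 (cv2) and the standard library are available. Lean on these libraries where they do the work, as an engineer would, in place of code of your own. Each camera call takes 0.05 s, during which the arm holds its last target. There are 200 camera calls.

## Task

Set out the jeweller's bench for finishing a ring: centre the steel bench block on the square rubber pad, stand the stepped mandrel upright in the middle of the block, and slip the brass ring over the mandrel's top step so that it lies flat on the upper shoulder. Stand the tall jar in the middle of the round cork disc and the low tin on the bare wood of the board, midway between the pad and the disc. Leave everything standing and released, and do not disturb the hammer or the blue bin.

Things in the scene. Friction and masses are not known exactly. Their poses are not given: they have to be found in the camera images.
- board: Fixed brown wooden layout board lying on the bench, 100 x 350 mm, 10 mm thick, carrying the rubber pad at one end and the cork disc at the other. Origin: centre of its underside, which is also midway between the pad and the disc; x across its width, y along its length, z up. Its place and yaw vary (within 15 degrees of lying crosswise in front of the robot), and so does which end has which pad.
- pad: Fixed square black rubber pad on the board, 88 x 88 mm, 5 mm thick, its centre 115 mm from the board's middle; its top is 15 mm above the bench. Origin: centre of its underside, z up.
- cork: Fixed round cork disc on the board, 84 mm across, 5 mm thick, its centre 115 mm from the board's middle at the other end; its top is 15 mm above the bench. Origin: centre of its underside, z up.
- block: Bench block: loose flat square plate of bright steel, 60 x 60 mm, 18 mm high, about 0.5 kg. Origin: centre of its underside, x and y along its sides, z up.
- mandrel: Stepped mandrel: loose dark steel post of three round steps, standing upright, 66 mm high, about 0.45 kg. Foot 50 mm across from 0 to 14 mm, middle step 34 mm across from 14 to 40 mm, top step 20 mm across from 40 to 66 mm (its rim bevelled). The upper shoulder is at 40 mm. Origin: centre of its underside, z up.
- ring: Loose plain brass ring (a watch-case blank) lying flat, 40 mm outside, 28 mm hole, 12 mm high, about 65 g. It slips over the mandrel's top step and rests on its upper shoulder. Origin: centre of its lower face, z along its axis.
- jar: Tall round amber glass jar with a black screw cap, closed, upright, 50 mm across, 70 mm high, about 0.12 kg. Origin: centre of its underside, z up.
- tin: Low round aluminium tin with a lid, closed, upright, 62 mm across at the lid (top 13 mm) and 60 mm below it, 35 mm high, about 90 g. Origin: centre of its underside, z up.
- hammer: Bystander: a hammer 240 mm long lying on the bench to the left of the board as the robot faces it. Not to be disturbed.
- bin: Bystander: a blue open parts bin, 120 x 100 mm, 55 mm high, to the right of the board as the robot faces it. Not to be disturbed.
Not all that is in view belongs to the job. Leave any green or turquoise look-alike of the jar alone.

How it is judged:
By the outcome, as a careful person would: the job done as asked, in the order asked, and still so for the second after the job is handed in, with the robot touching nothing.
It also fails if it takes over 122 s, if anything falls off the work surface, if the arm or the gripper's body presses on something with over 40 N, if the wrist force passes 120 N, or if a joint passes its speed limit or range.

## Working session

There is one attempt and no reset: what is moved stays moved. The work goes in short steps, Python scripts to look and compute and a tool call to move; the robot and the scene stay as the last step left them, time stands still between calls to the robot, and variables do not carry over. Pictures are saved under pics/ and viewed, at most 14 in all, crops included, and the job is handed in when it is done.

Besides the shell and the picture viewer there is one more tool, called after "Emit:" as name(argument=value, ...) on one line, values as JSON. send_rows: Moves the arm, as the interface text tells. Shifts and turns lie within -1 to 1; 1 stands for 0.08 m of shift or 30 degrees of turn. Its arguments: {"type":"object","properties":{"increments":{"type":"array"},"newtons":{"type":"number"}},"required":["increments"]}

```bash
ls; mkdir -p pics; python3 - <<'E'
from plant import manip
import cv2,numpy as np
print(manip.observe()); print(manip.grip_point_offset)
for n in("scene","top","wrist"):
    f=manip.grab_frame(n); cv2.imwrite(f"pics/{n}0.png",f[:,:,::-1]); print(n,manip.camera_model(n))
E
```

```text
pics
{'time_s': 0.0, 'qpos': array([ 1.24237111e+00,  1.24508096e-01,  1.65164718e+00, -3.23921586e-05,
        1.36746635e+00, -8.25894816e-02]), 'qvel': array([ 0.00076698,  0.00014015,  0.00291629,  0.00107541, -0.00034252,
       -0.00138191]), 'effort': array([ 1.15704763e-03, -4.17599452e+01, -3.59936106e+01,  7.75600411e-02,
        4.91394836e-02, -1.57950553e-04]), 'tcp_pos': array([0.15801707, 0.62985661, 0.21340095]), 'tcp_rot': array([-3.13956798e+00, -1.35778016e-04,  2.89576336e+00]), 'ft_force': array([0.62313754, 0.31431324, 0.4215681 ]), 'torque': array([ 0.0008347 ,  0.00800952, -0.01786056]), 'grasp_force': 0.0, 'width': 0.09520338335500127}
0.0188
scene {'K': array([[394.60353382,   0.        , 316.4252362 ],
       [  0.        , 394.60353382, 197.35538183],
       [  0.        ,   0.        ,   1.        ]]), 'rvec': array([ 2.36972782,  0.78663461, -0.24458877]), 'tvec': array([-0.40609607, -0.19629374,  1.15084421])}
top {'K': array([[362.36549097,   0.        , 314.93828162],
       [  0.        , 362.36549097, 201.49202416],
       [  0.        ,   0.        ,   1.        ]]), 'rvec': array([ 2.02719942, -2.17066122,  0.25200838]), 'tvec': array([0.03476371, 0.49488756, 0.85522472])}
wrist {'K': array([[309.70691629,   0.        , 320.06108891],
       [  0.        , 309.70691629, 200.99872528],
       [  0.        ,   0.        ,   1.        ]]), 'T_tool_cam': array([[-4.36375714e-04, -9.63750329e-01, -2.66805385e-01,
         7.56604412e-02],
       [ 9.99999905e-01, -4.24601315e-04, -1.01819591e-04,
        -3.66407934e-04],
       [-1.51572526e-05, -2.66805404e-01,  9.63750422e-01,
        -1.71154942e-01],
       [ 0.00000000e+00,  0.00000000e+00,  0.00000000e+00,
         1.00000000e+00]])}
```

View pics/top0.png

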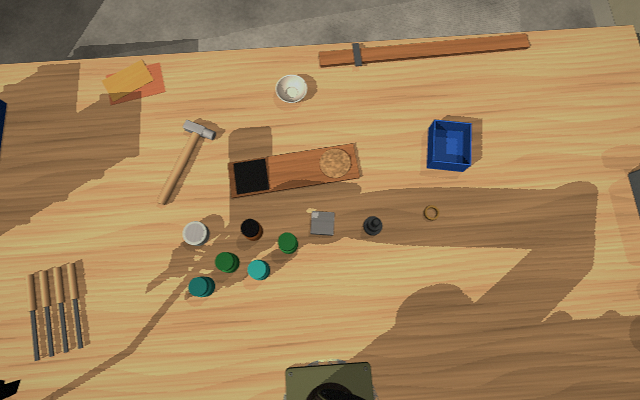

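View pics/scene0.png

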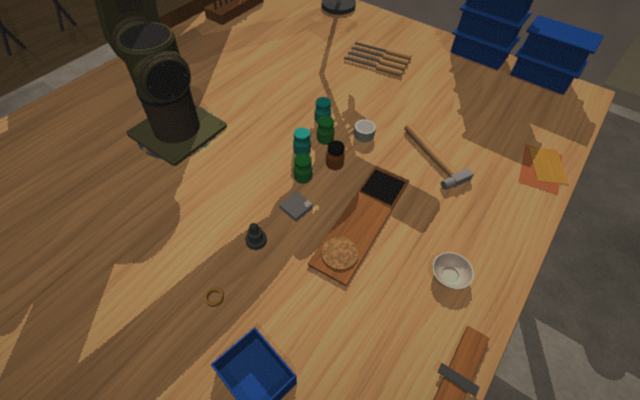

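```bash
cat > h.py <<'E'
from plant import manip
import cv2,numpy as np
from scipy.spatial.transform import Rotation as Rn
def ray(cam,px,st=None):
    m=manip.camera_model(cam);K=m["K"];u=(px[0]-K[0,2])/K[0,0];v=(px[1]-K[1,2])/K[1,1]
    if cam=="wrist":
        st=st or manip.observe();r=np.hypot(u,v);s=np.sin(r)/r if r>1e-9 else 1
        d=np.array([u*s,v*s,np.cos(r)]);T=m["T_tool_cam"];R=Rn.from_euler("xyz",st["tcp_rot"]).as_matrix()
        return R@T[:3,3]+st["tcp_pos"],R@T[:3,:3]@d
    R=cv2.Rodrigues(m["rvec"])[0];return -R.T@m["tvec"],R.T@np.array([u,v,1])
def at(cam,px,z,st=None):
    o,d=ray(cam,px,st);return o+d*(z-o[2])/d[2]
E
python3 - <<'E'
from h import *
for n in "board pad cork block mandrel ring jar tin hammer bin".split():
    for c in("top",):
        print(n)
        for d in manip.tip_of(c,n)[:3]: print("  tip",c,round(d["score"],2),np.round(d["at"],1),np.round(at(c,d["at"],0),3))
        for d in manip.search_frame(c,n)[:3]: print("  box",c,round(d["score"],2),np.round(d["extent"]))
E
```

```text
board
  tip top 0.96 [291.  169.2] [0.605 0.059 0.   ]
  box top 0.82 [225. 145. 134.  55.]
pad
  tip top 0.2 [337.2 161.1] [ 0.62  -0.069  0.   ]
  box top 0.8 [232. 157.  39.  38.]
  box top 0.35 [362. 215.  18.  21.]
cork
  tip top 0.8 [337.4 161. ] [ 0.62 -0.07  0.  ]
  box top 0.92 [315. 147.  36.  30.]
block
  tip top 0.65 [319.5 226.9] [ 0.44  -0.007  0.   ]
  box top 0.97 [305. 213.  30.  25.]
mandrel
  tip top 0.63 [367.7 226.8] [ 0.432 -0.134  0.   ]
  box top 0.58 [363. 217.  19.  17.]
ring
  tip top 0.59 [431.6 211.2] [ 0.462 -0.308  0.   ]
  box top 0.58 [233. 158.  33.  35.]
  box top 0.42 [423. 205.  13.  13.]
jar
  tip top 0.97 [230.4 262. ] [0.365 0.229 0.   ]
  tip top 0.87 [204.5 288.6] [0.302 0.296 0.   ]
  tip top 0.65 [260.5 271.1] [0.336 0.152 0.   ]
  box top 0.88 [212. 253.  27.  18.]
  box top 0.83 [246. 261.  23.  16.]
  box top 0.63 [188. 278.  26.  20.]
tin
  tip top 0.97 [196.3 234.7] [0.442 0.317 0.   ]
  tip top 0.42 [252.5 229.7] [0.445 0.17  0.   ]
  box top 0.85 [182. 222.  24.  24.]
hammer
  tip top 0.84 [180.8 165.2] [0.638 0.362 0.   ]
  box top 0.92 [158. 121.  56.  83.]
bin
  tip top 0.76 [445.4 149.1] [ 0.634 -0.372  0.   ]
  box top 0.66 [427. 122.  42.  49.]
```

The top view shows the black pad at the left end of the board (251,177) and the cork at the right (335,162). The block is at (322,223), the mandrel at (372,226), the ring at (431,212), the amber jar at (251,229) and the tin at (195,233). The green and turquoise jars are look-alikes. Next I'll move above the block for a close wrist view.

```bash
cat >> h.py <<'E'
def plan(tgt,yaw,g=1,lim=0.98,start=None):
    """print legs (shift,turn,n rows) from measured (or given) pose to TCP tgt, yaw (mod pi), tool down"""
    st=manip.observe()
    p,R=(st["tcp_pos"],Rn.from_euler("xyz",st["tcp_rot"])) if start is None else (np.array(start[0]),Rn.from_euler("xyz",[np.pi,0,start[1]]))
    y0=R.as_euler("xyz")[2]; yaw=y0+(yaw-y0+np.pi/2)%np.pi-np.pi/2
    Rt=Rn.from_euler("xyz",[np.pi,0,yaw]);p=p.copy();tgt=np.array(tgt,float)
    for i in range(12):
        d=R.inv().apply(tgt-p)/.08;w=(R.inv()*Rt).as_rotvec()/np.radians(30)
        s=min(1,lim/max(abs(d).max(),1e-9));q=min(1,lim/max(abs(w).max(),1e-9))
        d=np.round(d*s,3);w=np.round(w*q,3)
        if abs(d).max()<.004 and abs(w).max()<.004:break
        n=int(np.ceil(max(np.linalg.norm(d)*1.6,np.linalg.norm(w)*3.5)-.02))
        print(" leg",list(map(float,d)),list(map(float,w)),"x",max(n,1))
        p=p+R.apply(d*.08);R=R*Rn.from_rotvec(w*np.radians(30))
    print(" end",np.round(p,3),"yaw",round(R.as_euler("xyz")[2],3))
E
python3 - <<'E'
from h import *
plan([.46,.05,.2],np.pi)
E
```

```text
leg [-0.869, -0.98, 0.029] [-0.0, -0.0, -0.469] x 3
 leg [-0.51, -0.98, 0.025] [-0.0, -0.0, -0.0] x 2
 leg [-0.51, -0.98, 0.025] [-0.0, -0.0, -0.0] x 2
 leg [-0.51, -0.98, 0.025] [-0.0, -0.0, -0.0] x 2
 leg [-0.51, -0.98, 0.025] [-0.0, -0.0, -0.0] x 2
 leg [-0.509, -0.98, 0.024] [-0.0, -0.0, -0.0] x 2
 leg [-0.51, -0.98, 0.025] [-0.0, -0.0, -0.0] x 2
 leg [-0.11, -0.213, 0.005] [-0.0, -0.0, -0.0] x 1
 end [0.46 0.05 0.2 ] yaw 3.141
```

Emit:
send_rows(increments=[[[-0.87,-0.98,0.03],[0,0,-0.47],1],[[-0.87,-0.98,0.03],[0,0,-0.47],1],[[-0.87,-0.98,0.03],[0,0,-0.47],1]])

```text
time_s: 1.45
tcp_pos: [0.2079, 0.5338, 0.2113]
tcp_rot: [-3.139, -0.0, 3.14]
ft_force: [-0.1, -0.2, 0.4]
width: 0.0956
grasp_force: 0.0
```

Emit:
send_rows(increments=[[[-0.51,-0.98,0.02],[0,0,0],1],[[-0.51,-0.98,0.02],[0,0,0],1]])

```text
time_s: 1.65
tcp_pos: [0.2478, 0.4581, 0.2107]
tcp_rot: [3.141, 0.0, -3.141]
ft_force: [-0.0, -0.5, -0.7]
width: 0.0951
grasp_force: 0.0
```

Emit:
send_rows(increments=[[[-0.51,-0.98,0.02],[0,0,0],1],[[-0.51,-0.98,0.02],[0,0,0],1]])

```text
time_s: 1.85
tcp_pos: [0.2889, 0.3793, 0.2094]
tcp_rot: [3.141, 0.001, 3.141]
ft_force: [-0.0, -0.0, -0.2]
width: 0.0952
grasp_force: 0.0
```

Emit:
send_rows(increments=[[[-0.51,-0.98,0.02],[0,0,0],1],[[-0.51,-0.98,0.02],[0,0,0],1]])

```text
time_s: 2.05
tcp_pos: [0.3299, 0.3009, 0.2079]
tcp_rot: [3.141, 0.001, 3.141]
ft_force: [0.5, -0.2, -0.1]
width: 0.0951
grasp_force: 0.0
```

Emit:
send_rows(increments=[[[-0.51,-0.98,0.02],[0,0,0],1],[[-0.51,-0.98,0.02],[0,0,0],1]])

```text
time_s: 2.25
tcp_pos: [0.3709, 0.2224, 0.2065]
tcp_rot: [3.141, 0.002, 3.141]
ft_force: [0.5, 0.1, 1.1]
width: 0.0951
grasp_force: 0.0
```

Emit:
send_rows(increments=[[[-0.51,-0.98,0.02],[0,0,0],1],[[-0.51,-0.98,0.02],[0,0,0],1]])

```text
time_s: 2.45
tcp_pos: [0.4118, 0.1438, 0.2049]
tcp_rot: [3.141, 0.002, 3.141]
ft_force: [0.4, 0.6, 0.1]
width: 0.0951
grasp_force: 0.0
```

Emit:
send_rows(increments=[[[-0.51,-0.98,0.02],[0,0,0],1],[[-0.51,-0.98,0.02],[0,0,0],1],[[-0.51,-0.98,0.02],[0,0,0],1]])

```text
time_s: 2.75
tcp_pos: [0.4533, 0.0641, 0.2031]
tcp_rot: [-3.141, 0.001, 3.136]
ft_force: [0.3, 0.3, -0.6]
width: 0.0949
grasp_force: 0.0
```

```bash
python3 - <<'E'
from h import *
st=manip.observe();f=manip.grab_frame("wrist");print(st["tcp_pos"],st["tcp_rot"],st["qvel"].max())
cv2.imwrite("pics/w1.png",f[:,:,::-1])
H=dict(board=.01,pad=.015,cork=.015,block=.018,mandrel=.033,ring=.006,jar=.035,tin=.035)
for n,z in H.items():
    for d in manip.trace("wrist",n)[:3]:
        m=d["mask"];c=max(cv2.findContours(m.astype(np.uint8),0,2)[0],key=cv2.contourArea)[:,0]
        W=np.array([at("wrist",p,z,st)[:2] for p in c]);r=cv2.minAreaRect((W*1000).astype(np.float32))
        print(n,round(d["score"],2),d["extent"],"rect",np.round(r[0],1),np.round(r[1],1),round(r[2],1))
    for d in manip.tip_of("wrist",n)[:2]: print("   tip",round(d["score"],2),np.round(d["at"]),np.round(at("wrist",d["at"],0.01 if n in("pad","cork") else 0,st),4))
E
```

```text
[0.45328905 0.06411774 0.20307698] [-3.14090200e+00  9.94459590e-04  3.13577734e+00] 0.07272922993998955
board 0.88 [189.1, 237.9, 253.4, 83.9] rect [566.6  61.6] [ 42.3 211.3] 5.4
   tip 0.8 [315. 285.] [0.6033 0.0556 0.    ]
pad 0.8 [368.2, 248.3, 44.9, 61.2] rect [562.8 147.8] [37.1 49.5] 3.0
   tip 0.19 [402. 169.] [0.4385 0.1633 0.01  ]
cork 0.68 [219.7, 269.4, 38.6, 46.7] rect [635.9 -54. ] [62.2 30.2] 89.6
   tip 0.95 [232. 292.] [ 0.6109 -0.0614  0.01  ]
block 0.79 [233.7, 149.3, 46.6, 57.0] rect [447.9 -13.1] [62.6 62.8] 83.1
mandrel 0.75 [132.4, 147.2, 45.9, 38.6] rect [ 433.6 -138.8] [46.8 69.7] 31.2
   tip 0.76 [164. 166.] [ 0.4323 -0.1437  0.    ]
   tip 0.27 [403. 169.] [0.4405 0.1677 0.    ]
ring 0.79 [71.6, 176.1, 19.8, 25.2] rect [ 456.8 -303.9] [39.5 47.7] 14.7
   tip 0.78 [ 80. 190.] [ 0.4609 -0.3114  0.    ]
jar 0.98 [480.7, 47.7, 58.7, 41.9] rect [306.2 298.4] [48.5 94.3] 17.3
jar 0.93 [373.3, 60.0, 58.7, 47.5] rect [337.2 155.7] [50.8 66.1] 25.2
jar 0.91 [310.0, 115.4, 47.4, 43.9] rect [400.5  79.4] [50.4 50.7] 89.9
   tip 0.95 [403. 173.] [0.4451 0.168  0.    ]
   tip 0.85 [453. 111.] [0.3642 0.2322 0.    ]
tin 0.79 [483.6, 152.5, 51.6, 47.9] rect [439.7 304.3] [80.1 60.3] 78.8
   tip 0.71 [501. 172.] [0.4414 0.3134 0.    ]
```

View pics/w1.png

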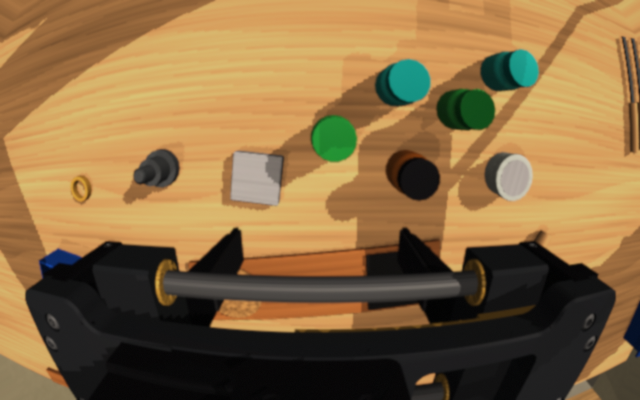

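The wrist view shows the block at (258,178), the mandrel at (160,168), the ring at (80,188), the amber jar with its black cap at (415,175) and the tin at (510,176). The gripper hides the board, so I'll move further out to see it.

Emit:
send_rows(increments=[[[-0.8,0,0],[0,0,0],1],[[-0.8,0,0],[0,0,0],1]])

```text
time_s: 3.8
tcp_pos: [0.5174, 0.0669, 0.2018]
tcp_rot: [-3.142, -0.0, 3.141]
ft_force: [-0.2, 0.5, 0.6]
width: 0.0954
grasp_force: 0.0
```

Emit:
send_rows(increments=[[[-0.8,0,0],[0,0,0],1],[[-0.8,0,0],[0,0,0],1]])

```text
time_s: 4.0
tcp_pos: [0.5822, 0.0669, 0.2014]
tcp_rot: [-3.141, -0.001, 3.141]
ft_force: [-0.7, -0.2, -0.3]
width: 0.0954
grasp_force: 0.0
```

Emit:
send_rows(increments=[[[-0.8,0,0],[0,0,0],1],[[-0.8,0,0],[0,0,0],1],[[-0.8,0,0],[0,0,0],1],[[-0.8,0,0],[0,0,0],1]])

```text
time_s: 4.4
tcp_pos: [0.6432, 0.0671, 0.2022]
tcp_rot: [-3.142, -0.001, -3.141]
ft_force: [0.0, 0.8, 1.0]
width: 0.0949
grasp_force: 0.0
```

```bash
cat >> h.py <<'E'
def rects(cam,H,st=None,k=2):
    for n,z in H.items():
        for d in manip.trace(cam,n)[:k]:
            c=max(cv2.findContours(d["mask"].astype(np.uint8),0,2)[0],key=cv2.contourArea)[:,0]
            W=np.array([at(cam,p,z,st)[:2] for p in c]);r=cv2.minAreaRect((W*1000).astype(np.float32))
            print(n,round(d["score"],2),np.round(d["extent"]),"rect",np.round(r[0],1),np.round(r[1],1),round(r[2],1))
E
python3 - <<'E'
from h import *
st=manip.observe();f=manip.grab_frame("wrist");print(st["tcp_pos"],st["tcp_rot"],st["qvel"].max())
cv2.imwrite("pics/w2.png",f[:,:,::-1])
rects("wrist",dict(board=.01,pad=.015,cork=.015,block=.018,mandrel=.066),st)
rects("top",dict(board=.01,pad=.015,cork=.015,block=.018))
E
```

```text
[0.64318522 0.06711866 0.20216679] [-3.14156723e+00 -1.29077486e-03 -3.14143483e+00] 0.020049118288126878
board 0.56 [170.  93. 283. 107.] rect [600.1  54.8] [103.3 351. ] 5.3
pad 0.66 [369. 103.  70.  72.] rect [589.3 169.4] [89.1 89.1] 5.2
cork 0.84 [183. 124.  65.  70.] rect [610.7 -59.5] [82.6 83.3] 89.5
block 0.56 [225.   0.  54.  48.] rect [450.5 -12.1] [62.9 60.2] 82.5
mandrel 0.74 [129.   6.  46.  38.] rect [ 451.4 -120.7] [68.4 42.7] 77.3
board 0.94 [227. 143. 132.  57.] rect [599.3  55.2] [101.4 348.9] 5.4
pad 0.84 [233. 158.  33.  36.] rect [589.2 169.6] [87.4 87. ] 5.4
cork 0.67 [319. 147.  35.  30.] rect [611.  -59.3] [86.4 81.3] 39.6
block 0.63 [307. 214.  26.  21.] rect [448.6 -13. ] [59.5 60.8] 85.4
```

View pics/w2.png

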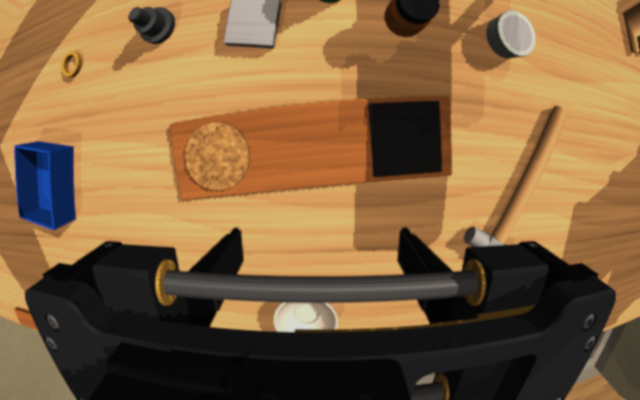

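The board, cork disc at (216,156) and pad at (405,139) are clear, and the wrist and top views agree within 1 mm. I'll check the green jar's height, then plan the block grasp.

```bash
python3 - <<'E'
from h import *
s=dict(tcp_pos=np.array([.4533,.0641,.2031]),tcp_rot=np.array([-3.1409,.001,3.1358]))
for z in(.06,.07,.08,.09): print(z,at("wrist",(334,138),z,s)[:2],at("top",(288,242),z)[:2])
plan([.4485,-.0125,.09],np.pi-np.radians(5.5))
E
```

```text
0.06 [0.39873121 0.07817365] [0.39838947 0.07370713]
0.07 [0.39805253 0.07773915] [0.39711322 0.07302409]
0.08 [0.39737384 0.07730466] [0.39583696 0.07234105]
0.09 [0.39669516 0.07687016] [0.39456071 0.07165802]
 leg [0.98, -0.4, 0.567] [-0.0, 0.001, 0.184] x 2
 leg [0.98, -0.516, 0.594] [-0.0, -0.0, -0.0] x 2
 leg [0.412, -0.217, 0.25] [-0.0, -0.0, -0.0] x 1
 end [ 0.449 -0.013  0.09 ] yaw 3.046
```

Emit:
send_rows(increments=[[[0.98,-0.4,0.57],[0,0,0.18],1],[[0.98,-0.4,0.57],[0,0,0.18],1]])

```text
time_s: 5.1
tcp_pos: [0.5649, 0.035, 0.157]
tcp_rot: [-3.141, 0.001, 3.047]
ft_force: [-0.6, -0.5, 0.2]
width: 0.0951
grasp_force: 0.0
```

Emit:
send_rows(increments=[[[0.98,-0.52,0.59],[0,0,0],1],[[0.98,-0.52,0.59],[0,0,0],1]])

```text
time_s: 5.3
tcp_pos: [0.4822, 0.0009, 0.1093]
tcp_rot: [-3.141, 0.0, 3.048]
ft_force: [-0.4, -0.2, 0.1]
width: 0.095
grasp_force: 0.0
```

Emit:
send_rows(increments=[[[0.41,-0.22,0.25],[0,0,0],1],[[0.41,-0.22,0.25],[0,0,0],1],[[0.41,-0.22,0.25],[0,0,0],1],[[0.41,-0.22,0.25],[0,0,0],1]])

```text
time_s: 5.7
tcp_pos: [0.4515, -0.0132, 0.092]
tcp_rot: [-3.142, 0.004, 3.048]
ft_force: [0.9, 0.2, 0.4]
width: 0.0954
grasp_force: 0.0
```

```bash
python3 - <<'E'
from h import *
st=manip.observe();f=manip.grab_frame("wrist");print(st["tcp_pos"],st["tcp_rot"])
cv2.imwrite("pics/w3.png",f[:,:,::-1])
rects("wrist",dict(block=.018),st)
plan([.4485,-.0125,.02],np.pi-np.radians(5.5))
E
```

```text
[ 0.45149581 -0.01321263  0.09200284] [-3.14153186  0.00380698  3.04783467]
block 0.76 [282. 164.  74.  78.] rect [446.2 -13.1] [61.2 63.3] 82.6
 leg [0.043, 0.004, 0.9] [-0.0, 0.007, 0.005] x 2
 end [ 0.449 -0.012  0.02 ] yaw 3.046
```

View pics/w3.png

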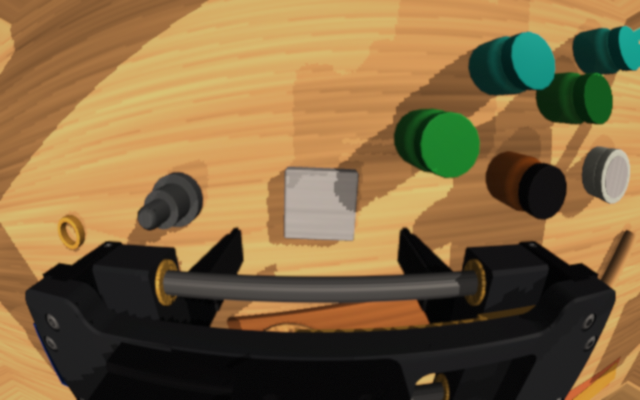

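The block at (321,205) is between the fingers and about 2° off square. I'll correct the yaw and go down.

Emit:
send_rows(increments=[[[0.05,0.01,0.9],[0,0,0.07],1],[[0.05,0.01,0.9],[0,0,0.07],1],[[0.05,0.01,0.9],[0,0,0.07],1],[[0.05,0.01,0.9],[0,0,0.07],1]])

```text
time_s: 6.2
tcp_pos: [0.4467, -0.0119, 0.0191]
tcp_rot: [-3.142, 0.001, 3.012]
ft_force: [-0.3, 0.5, 1.0]
width: 0.0953
grasp_force: 0.0
```

Emit:
send_rows(increments=[[[0,0,0.1],[0,0,0],1],[[0,0,0.21],[0,0,0],1],[[0,0,0.21],[0,0,0],1],[[0,0,0.21],[0,0,0],0.2],[[0,0,0.21],[0,0,0],-0.5],[[0,0,0.21],[0,0,0],-1],[[0,0,0.21],[0,0,0],-1],[[0,0,0.21],[0,0,0],-1],[[0,0,0.21],[0,0,0],-1]], newtons=40)

```text
time_s: 7.1
tcp_pos: [0.4455, -0.0121, 0.0015]
tcp_rot: [-3.141, 0.0, 3.011]
ft_force: [-0.1, -0.6, 0.1]
width: 0.0599
grasp_force: 40.0
```

```bash
python3 - <<'E'
from h import *
st=manip.observe();print(st["tcp_pos"],st["tcp_rot"],st["width"],st["grasp_force"],st["ft_force"])
c=st["tcp_pos"]; plan([c[0],c[1],.1],st["tcp_rot"][2])
plan([.5892,.1696,.1],np.pi+np.radians(5.4),start=([c[0],c[1],.1],st["tcp_rot"][2]))
E
```

```text
[ 0.44553566 -0.01214232  0.00146378] [-3.14123895e+00  2.97929073e-04  3.01119979e+00] 0.05994223362645267 39.98925983905792 [-0.12489387 -0.57168434  0.12255896]
 leg [-0.0, -0.0, -0.98] [-0.001, 0.001, -0.0] x 2
 leg [-0.0, -0.0, -0.252] [0.0, -0.0, -0.0] x 1
 end [ 0.446 -0.012  0.1  ] yaw 3.011
 leg [-0.585, 0.98, 0.0] [0.0, 0.0, -0.429] x 2
 leg [-0.938, 0.98, 0.0] [-0.0, 0.0, -0.0] x 3
 leg [-0.275, 0.288, 0.0] [-0.0, 0.0, -0.0] x 1
 end [0.589 0.17  0.1  ] yaw -3.047
```

Emit:
send_rows(increments=[[[0,0,-0.4],[0,0,0],-1],[[0,0,-0.98],[0,0,0],-1],[[0,0,-0.98],[0,0,0],-1]])

```text
time_s: 7.4
tcp_pos: [0.4496, -0.0125, 0.0854]
tcp_rot: [-3.142, 0.011, 3.011]
ft_force: [1.8, 0.2, -3.5]
width: 0.0595
grasp_force: 40.0
```

Emit:
send_rows(increments=[[[-0.58,0.98,-0.2],[0,0,-0.43],-1],[[-0.58,0.98,-0.2],[0,0,-0.43],-1],[[-0.58,0.98,-0.2],[0,0,-0.43],-1]])

```text
time_s: 7.7
tcp_pos: [0.5039, 0.0626, 0.0959]
tcp_rot: [3.14, 0.002, -3.043]
ft_force: [-0.6, -0.5, -4.2]
width: 0.0596
grasp_force: 40.0
```

Emit:
send_rows(increments=[[[-0.94,0.98,0],[0,0,0],-1],[[-0.94,0.98,0],[0,0,0],-1],[[-0.94,0.98,0],[0,0,0],-1],[[-0.94,0.98,0],[0,0,0],-1]])

```text
time_s: 8.1
tcp_pos: [0.5683, 0.1456, 0.0935]
tcp_rot: [-3.141, -0.004, -3.045]
ft_force: [0.1, 0.1, -4.7]
width: 0.0596
grasp_force: 40.0
```

```bash
python3 - <<'E'
from h import *
st=manip.observe();f=manip.grab_frame("wrist");cv2.imwrite("pics/w4.png",f[:,:,::-1]);print(st["tcp_pos"],st["tcp_rot"],st["width"])
rects("wrist",dict(block=st["tcp_pos"][2]+.016),st)
plan([.588,.1696,.03],np.pi+np.radians(5.4))
E
```

```text
[0.56825327 0.14559595 0.09353765] [-3.14121222 -0.00379205 -3.04520358] 0.05962615143348746
block 0.7 [268. 203. 106. 104.] rect [558.6 144.6] [42.7 60.8] 5.5
 leg [-0.29, 0.294, 0.797] [-0.001, -0.007, 0.0] x 2
 end [0.588 0.17  0.03 ] yaw -3.047
```

View pics/w4.png

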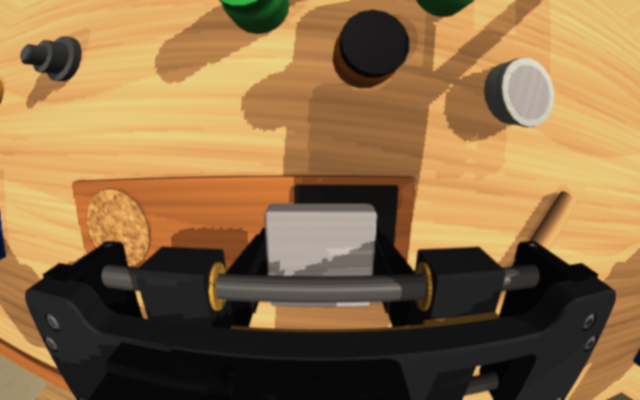

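The held block is at (321,240), level and square with the pad. I'll go down and place it.

Emit:
send_rows(increments=[[[-0.29,0.29,0.4],[0,0,0],-1],[[-0.29,0.29,0.8],[0,0,0],-1],[[-0.29,0.29,0.8],[0,0,0],-1],[[-0.29,0.29,0.8],[0,0,0],-1],[[-0.29,0.29,0.8],[0,0,0],-1]])

```text
time_s: 8.7
tcp_pos: [0.5907, 0.1695, 0.0335]
tcp_rot: [3.141, 0.002, -3.048]
ft_force: [0.0, 0.6, -3.6]
width: 0.0597
grasp_force: 40.0
```

```bash
python3 - <<'E'
from h import *
st=manip.observe();print(st["tcp_pos"],st["tcp_rot"],st["width"])
plan([.588,.1696,.017],np.pi+np.radians(5.4))
E
```

```text
[0.59074651 0.16946722 0.03348873] [ 3.14146721e+00  2.47131876e-03 -3.04812334e+00] 0.05974918618275662
 leg [0.035, 0.005, 0.206] [0.0, 0.005, -0.001] x 1
 end [0.588 0.17  0.017] yaw -3.048
```

Emit:
send_rows(increments=[[[0.03,0,0.1],[0,0,0],-1],[[0.03,0,0.15],[0,0,0],-1],[[0.03,0,0.2],[0,0,0],-1],[[0.03,0,0.2],[0,0,0],-1]])

```text
time_s: 9.1
tcp_pos: [0.5878, 0.1699, 0.0164]
tcp_rot: [-3.141, 0.0, -3.047]
ft_force: [-2.4, -1.0, 0.3]
width: 0.0599
grasp_force: 40.0
```

```bash
python3 - <<'E'
from h import *
st=manip.observe();print(st["tcp_pos"],st["tcp_rot"],st["ft_force"])
plan([.588,.1696,.0165],np.pi+np.radians(5.4))
E
```

```text
[0.58777642 0.16986241 0.01640851] [-3.14146782e+00  7.73197434e-05 -3.04697538e+00] [-2.44956839 -1.03150263  0.32014636]
 leg [-0.002, -0.004, -0.001] [-0.0, 0.0, 0.001] x 1
 end [0.588 0.17  0.016] yaw -3.047
```

Emit:
send_rows(increments=[[[0,0,0],[0,0,0],0.3],[[0,0,0],[0,0,0],1],[[0,0,0],[0,0,0],1],[[0,0,0],[0,0,0],1],[[0,0,-0.5],[0,0,0],1],[[0,0,-0.98],[0,0,0],1],[[0,0,-0.98],[0,0,0],1]])

```text
time_s: 9.8
tcp_pos: [0.5922, 0.1709, 0.1012]
tcp_rot: [3.14, 0.012, -3.047]
ft_force: [0.7, -0.2, -0.5]
width: 0.0946
grasp_force: 0.0
```

```bash
python3 - <<'E'
from h import *
st=manip.observe();print(st["tcp_pos"],st["width"])
f=manip.grab_frame("top");rects("top",dict(block=.033))
plan([.45,-.14,.14],np.pi+np.radians(5.4))
E
```

```text
[0.59215034 0.17088225 0.10120981] 0.09461639618197465
block 0.55 [249. 175.  12.  14.] rect [574.5 147.1] [18.4 30.8] 88.3
 leg [0.554, -0.98, -0.149] [0.001, 0.006, 0.001] x 2
 leg [0.554, -0.98, -0.147] [-0.0, -0.0, -0.0] x 2
 leg [0.554, -0.98, -0.147] [-0.0, -0.0, -0.0] x 2
 leg [0.427, -0.757, -0.113] [-0.0, -0.0, -0.0] x 2
 end [ 0.45 -0.14  0.14] yaw -3.048
```

Emit:
send_rows(increments=[[[0.55,-0.98,-0.15],[0,0,0],1],[[0.55,-0.98,-0.15],[0,0,0],1]])

```text
time_s: 10.1
tcp_pos: [0.5491, 0.087, 0.1037]
tcp_rot: [-3.141, -0.004, -3.045]
ft_force: [0.6, -0.2, -0.6]
width: 0.0949
grasp_force: 0.0
```

Emit:
send_rows(increments=[[[0.55,-0.98,-0.15],[0,0,0],1],[[0.55,-0.98,-0.15],[0,0,0],1]])

```text
time_s: 10.3
tcp_pos: [0.5124, 0.0041, 0.1161]
tcp_rot: [3.141, -0.004, -3.047]
ft_force: [0.0, -0.2, -0.8]
width: 0.0951
grasp_force: 0.0
```

Emit:
send_rows(increments=[[[0.55,-0.98,-0.15],[0,0,0],1],[[0.55,-0.98,-0.15],[0,0,0],1]])

```text
time_s: 10.5
tcp_pos: [0.4761, -0.0781, 0.1283]
tcp_rot: [3.141, -0.003, -3.047]
ft_force: [0.7, -0.3, -0.1]
width: 0.0951
grasp_force: 0.0
```

Emit:
send_rows(increments=[[[0.43,-0.76,-0.1],[0,0,0],1],[[0.43,-0.76,-0.1],[0,0,0],1],[[0.43,-0.76,-0.1],[0,0,0],1],[[0.43,-0.76,-0.1],[0,0,0],1]])

```text
time_s: 10.9
tcp_pos: [0.4491, -0.1401, 0.1366]
tcp_rot: [3.14, -0.002, -3.048]
ft_force: [-0.1, -0.2, 0.6]
width: 0.0951
grasp_force: 0.0
```

```bash
python3 - <<'E'
from h import *
f=manip.grab_frame("top");rects("top",dict(block=.033,ring=.012))
st=manip.observe();f=manip.grab_frame("wrist");cv2.imwrite("pics/w5.png",f[:,:,::-1]);print(st["tcp_pos"],st["tcp_rot"])
for d in manip.tip_of("wrist","mandrel")[:1]: print(d["at"],at("wrist",d["at"],0,st))
rects("wrist",dict(mandrel=.014,ring=.012),st)
E
```

```text
block 0.66 [235. 164.  27.  23.] rect [588.4 167.4] [63.7 59.8] 4.7
ring 0.16 [230. 144. 129.  53.] rect [601.3  24.7] [104.4 289.1] 6.3
[ 0.44986678 -0.13932349  0.13716458] [ 3.14054520e+00 -1.33939623e-03 -3.04546719e+00]
[316.9, 173.9] [ 0.43125873 -0.14436595  0.        ]
mandrel 0.96 [292. 153.  51.  49.] rect [ 432.2 -144.6] [49.4 49.5] 5.4
mandrel 0.72 [603. 200.  37.  45.] rect [443.9 324.2] [117.3  63.1] 83.2
```

View pics/w5.png

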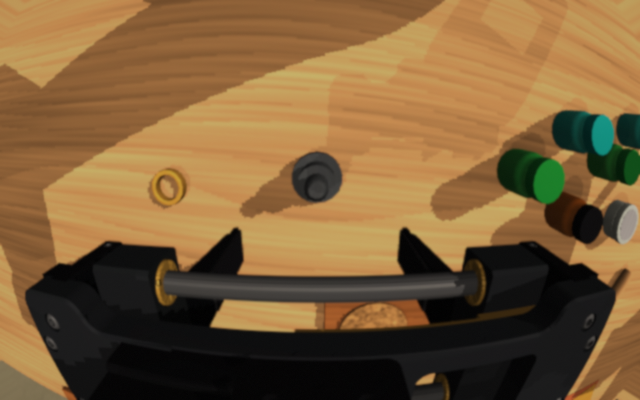

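The mandrel at (317,178) stands upright between the finger lines, and the ring is at (167,187). I'll go down onto the mandrel's middle step.

```bash
python3 - <<'E'
from h import *
st=manip.observe();print("ring",at("wrist",(167.5,187),.006,st))
plan([.432,-.1445,.07],np.pi+np.radians(5.4))
E
```

```text
ring [ 0.45826606 -0.30645235  0.006     ]
 leg [0.231, -0.038, 0.848] [0.001, -0.001, 0.003] x 2
 end [ 0.432 -0.144  0.07 ] yaw -3.047
```

Emit:
send_rows(increments=[[[0.23,-0.04,0.85],[0,0,0],1],[[0.23,-0.04,0.85],[0,0,0],1],[[0.23,-0.04,0.85],[0,0,0],1],[[0.23,-0.04,0.85],[0,0,0],1],[[0.23,-0.04,0.85],[0,0,0],1]])

```text
time_s: 11.75
tcp_pos: [0.4336, -0.1459, 0.0721]
tcp_rot: [-3.14, 0.003, -3.047]
ft_force: [-0.4, 0.5, 0.4]
width: 0.0953
grasp_force: 0.0
```

```bash
python3 - <<'E'
from h import *
plan([.432,-.1445,.018],np.pi+np.radians(5.4))
E
```

```text
leg [0.02, 0.02, 0.676] [-0.003, 0.006, 0.001] x 2
 end [ 0.432 -0.145  0.018] yaw -3.047
```

Emit:
send_rows(increments=[[[0.01,0.01,0.65],[0,0,0],1],[[0.01,0.01,0.65],[0,0,0],1],[[0.01,0.01,0.65],[0,0,0],1],[[0.01,0.01,0.65],[0,0,0],1],[[0.01,0.01,0.65],[0,0,0],0],[[0.01,0.01,0.65],[0,0,0],-0.6],[[0.01,0.01,0.65],[0,0,0],-1],[[0.01,0.01,0.65],[0,0,0],-1],[[0.01,0.01,0.65],[0,0,0],-1],[[0.01,0.01,0.65],[0,0,0],-1]], newtons=40)

```text
time_s: 12.75
tcp_pos: [0.431, -0.1446, 0.0181]
tcp_rot: [3.142, -0.0, -3.047]
ft_force: [-0.1, -0.6, -0.3]
width: 0.0523
grasp_force: 0.0
```

```bash
python3 - <<'E'
from h import *
st=manip.observe();c=st["tcp_pos"];print(c,st["width"],st["grasp_force"],st["ft_force"])
plan([.575,.15,.14],np.pi+np.radians(5.4),start=([c[0],c[1],c[2]+.0784],st["tcp_rot"][2]))
E
```

```text
[ 0.43095787 -0.14463674  0.01808287] 0.05229782892545547 0.0 [-0.08057696 -0.59670084 -0.29576584]
 leg [-0.6, 0.98, -0.152] [-0.0, -0.0, 0.001] x 2
 leg [-0.599, 0.98, -0.153] [-0.0, -0.0, -0.0] x 2
 leg [-0.599, 0.98, -0.152] [-0.0, -0.0, -0.0] x 2
 leg [-0.341, 0.557, -0.087] [-0.0, -0.0, -0.0] x 2
 end [0.575 0.15  0.14 ] yaw -3.048
```

Fingers still closing.

Emit:
send_rows(increments=[[[0,0,0],[0,0,0],-1],[[0,0,0],[0,0,0],-1],[[0,0,0],[0,0,0],-1],[[0,0,0],[0,0,0],-1],[[0,0,0],[0,0,0],-1]])

```text
time_s: 13.25
tcp_pos: [0.4309, -0.1446, 0.018]
tcp_rot: [3.141, -0.0, -3.047]
ft_force: [0.0, 0.1, 0.6]
width: 0.0335
grasp_force: 40.0
```

Emit:
send_rows(increments=[[[0,0,-0.4],[0,0,0],-1],[[0,0,-0.98],[0,0,0],-1],[[0,0,-0.98],[0,0,0],-1]])

```text
time_s: 13.55
tcp_pos: [0.4348, -0.1465, 0.1023]
tcp_rot: [-3.136, 0.009, -3.047]
ft_force: [1.8, -1.3, -2.8]
width: 0.0334
grasp_force: 40.0
```

Emit:
send_rows(increments=[[[-0.6,0.98,-0.15],[0,0,0],-1],[[-0.6,0.98,-0.15],[0,0,0],-1]])

```text
time_s: 13.75
tcp_pos: [0.4706, -0.0615, 0.1073]
tcp_rot: [3.141, -0.002, -3.05]
ft_force: [0.8, 0.7, -5.4]
width: 0.0332
grasp_force: 40.0
```

Emit:
send_rows(increments=[[[-0.6,0.98,-0.15],[0,0,0],-1],[[-0.6,0.98,-0.15],[0,0,0],-1]])

```text
time_s: 13.95
tcp_pos: [0.5111, 0.0224, 0.1188]
tcp_rot: [3.141, -0.003, -3.047]
ft_force: [-0.4, -0.8, -4.6]
width: 0.0334
grasp_force: 40.0
```

Emit:
send_rows(increments=[[[-0.6,0.98,-0.15],[0,0,0],-1],[[-0.6,0.98,-0.15],[0,0,0],-1],[[-0.6,0.98,-0.15],[0,0,0],-1],[[-0.6,0.98,-0.15],[0,0,0],-1]])

```text
time_s: 14.35
tcp_pos: [0.551, 0.1038, 0.1303]
tcp_rot: [-3.141, -0.004, -3.045]
ft_force: [-0.3, -1.0, -5.3]
width: 0.0333
grasp_force: 40.0
```

```bash
python3 - <<'E'
from h import *
st=manip.observe();f=manip.grab_frame("wrist");cv2.imwrite("pics/w6.png",f[:,:,::-1]);print(st["tcp_pos"],st["tcp_rot"],st["width"])
rects("wrist",dict(block=.033,mandrel=st["tcp_pos"][2]-.004),st,1)
plan([.589,.169,.075],np.pi+np.radians(5.4))
E
```

```text
[0.55103902 0.10378485 0.13032477] [-3.1410745  -0.00379747 -3.04485355] 0.033348978478234904
block 0.58 [355. 212.  57.  45.] rect [576.9 168.2] [40.7 61.7] 5.3
mandrel 0.91 [286. 202.  71. 101.] rect [549.6 103.3] [49.3 43.5] 4.3
 leg [-0.554, 0.788, 0.696] [-0.001, -0.006, -0.001] x 2
 end [0.589 0.169 0.075] yaw -3.048
```

View pics/w6.png

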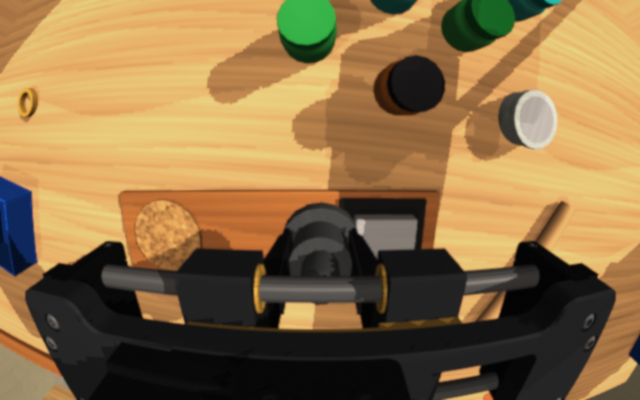

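The mandrel at (320,245) is held upright, and the block sits on the pad at (388,232).

Emit:
send_rows(increments=[[[-0.55,0.79,0],[0,0,0],-1],[[-0.55,0.79,0.4],[0,0,0],-1],[[-0.55,0.79,0.75],[0,0,0],-1],[[-0.55,0.79,0.75],[0,0,0],-1],[[-0.55,0.79,0.75],[0,0,0],-1],[[-0.55,0.79,0.75],[0,0,0],-1]])

```text
time_s: 15.1
tcp_pos: [0.591, 0.1694, 0.0743]
tcp_rot: [3.141, 0.003, -3.048]
ft_force: [0.5, -0.6, -3.6]
width: 0.0334
grasp_force: 40.0
```

```bash
python3 - <<'E'
from h import *
print(manip.observe()["tcp_pos"])
plan([.589,.169,.0505],np.pi+np.radians(5.4))
E
```

```text
[0.59099144 0.16936957 0.07432234]
 leg [0.026, -0.002, 0.298] [0.0, 0.005, -0.002] x 1
 end [0.589 0.169 0.05 ] yaw -3.047
```

Emit:
send_rows(increments=[[[0.02,0,0.15],[0,0,0],-1],[[0.02,0,0.22],[0,0,0],-1],[[0.02,0,0.26],[0,0,0],-1],[[0.02,0,0.28],[0,0,0],-1],[[0.02,0,0.28],[0,0,0],-1]])

```text
time_s: 15.6
tcp_pos: [0.5882, 0.1698, 0.0511]
tcp_rot: [-3.141, -0.001, -3.047]
ft_force: [-5.5, -2.9, 3.7]
width: 0.0331
grasp_force: 40.0
```

Emit:
send_rows(increments=[[[0,0,0],[0,0,0],0.0],[[0,0,0],[0,0,0],0.6],[[0,0,0],[0,0,0],0.6],[[0,0,0],[0,0,0],0.6],[[0,0,0],[0,0,0],0.6],[[0,0,-0.5],[0,0,0],0.6],[[0,0,-0.98],[0,0,0],0.6],[[0,0,-0.98],[0,0,0],0.6],[[0,0,-0.98],[0,0,0],0.6]])

```text
time_s: 16.5
tcp_pos: [0.5894, 0.1702, 0.1301]
tcp_rot: [3.141, 0.003, -3.047]
ft_force: [-0.3, 0.3, 0.1]
width: 0.0758
grasp_force: 0.0
```

```bash
python3 - <<'E'
from h import *
print(manip.observe()["tcp_pos"])
plan([.47,-.30,.14],np.pi+np.radians(5.4))
E
```

```text
[0.58941083 0.17021533 0.13010643]
 leg [0.35, -0.98, -0.023] [0.001, 0.006, 0.001] x 2
 leg [0.35, -0.98, -0.021] [-0.0, 0.0, -0.0] x 2
 leg [0.35, -0.98, -0.021] [-0.0, 0.0, -0.0] x 2
 leg [0.349, -0.98, -0.021] [-0.0, 0.0, -0.0] x 2
 leg [0.35, -0.98, -0.021] [-0.0, 0.0, -0.0] x 2
 leg [0.289, -0.811, -0.017] [-0.0, 0.0, -0.0] x 2
 end [ 0.47 -0.3   0.14] yaw -3.048
```

Emit:
send_rows(increments=[[[0.35,-0.98,-0.02],[0,0,0],0.6],[[0.35,-0.98,-0.02],[0,0,0],0.6]])

```text
time_s: 16.7
tcp_pos: [0.5661, 0.0882, 0.1279]
tcp_rot: [-3.141, -0.004, -3.046]
ft_force: [0.0, -1.1, -0.1]
width: 0.0762
grasp_force: 0.0
```

Emit:
send_rows(increments=[[[0.35,-0.98,-0.02],[0,0,0],0.6],[[0.35,-0.98,-0.02],[0,0,0],0.6]])

```text
time_s: 16.9
tcp_pos: [0.5454, 0.0067, 0.1295]
tcp_rot: [3.141, -0.004, -3.048]
ft_force: [1.0, 0.0, 0.1]
width: 0.0761
grasp_force: 0.0
```

Emit:
send_rows(increments=[[[0.35,-0.98,-0.02],[0,0,0],0.6],[[0.35,-0.98,-0.02],[0,0,0],0.6]])

```text
time_s: 17.1
tcp_pos: [0.5249, -0.074, 0.1313]
tcp_rot: [3.141, -0.003, -3.048]
ft_force: [0.5, -0.1, -0.5]
width: 0.0759
grasp_force: 0.0
```

Emit:
send_rows(increments=[[[0.35,-0.98,-0.02],[0,0,0],0.6],[[0.35,-0.98,-0.02],[0,0,0],0.6]])

```text
time_s: 17.3
tcp_pos: [0.5046, -0.1546, 0.133]
tcp_rot: [3.141, -0.003, -3.048]
ft_force: [-0.3, -0.3, -0.5]
width: 0.0756
grasp_force: 0.0
```

Emit:
send_rows(increments=[[[0.35,-0.98,-0.02],[0,0,0],0.6],[[0.35,-0.98,-0.02],[0,0,0],0.6]])

```text
time_s: 17.5
tcp_pos: [0.4842, -0.2353, 0.1346]
tcp_rot: [3.14, -0.002, -3.048]
ft_force: [0.2, -0.9, -0.5]
width: 0.0763
grasp_force: 0.0
```

Emit:
send_rows(increments=[[[0.3,-0.81,0.5],[0,0,0],0.6],[[0.3,-0.81,0.5],[0,0,0],0.6],[[0.3,-0.81,0.5],[0,0,0],0.6],[[0.3,-0.81,0.5],[0,0,0],0.6],[[0.3,-0.81,0.5],[0,0,0],0.6]])

```text
time_s: 18.0
tcp_pos: [0.4685, -0.2993, 0.0964]
tcp_rot: [3.141, -0.0, -3.046]
ft_force: [0.8, -0.5, 0.4]
width: 0.0756
grasp_force: 0.0
```

```bash
python3 - <<'E'
from h import *
st=manip.observe();f=manip.grab_frame("wrist");cv2.imwrite("pics/w7.png",f[:,:,::-1]);print(st["tcp_pos"],st["tcp_rot"])
rects("wrist",dict(ring=.009),st,2)
plan([.458,-.3065,.02],np.pi+np.radians(5.4))
E
```

```text
[ 0.46852177 -0.29931586  0.09638705] [ 3.14104205e+00 -1.03691198e-04 -3.04616610e+00]
ring 0.61 [292. 171.  51.  42.] rect [ 456.6 -303.7] [39.9 38.9] 5.5
 leg [0.146, -0.075, 0.964] [-0.001, 0.001, 0.004] x 2
 end [ 0.458 -0.306  0.02 ] yaw -3.048
```

View pics/w7.png

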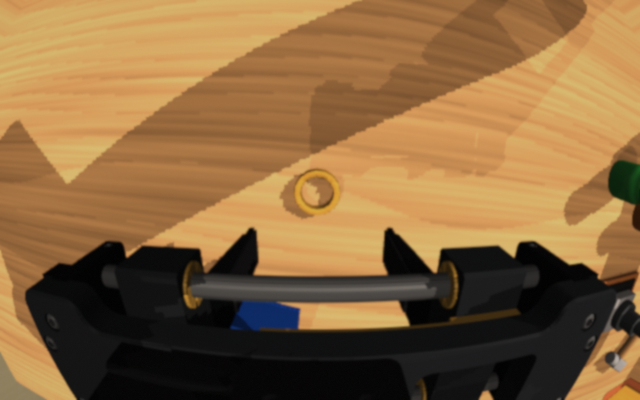

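The ring is centred at (318,192), and the detected extent includes a little of its shadow.

```bash
python3 - <<'E'
from h import *
st=manip.observe();a=at("wrist",(317.7,192.3),.009,st);print(a)
plan([a[0],a[1],.022],np.pi+np.radians(5.4))
E
```

```text
[ 0.45758133 -0.30271528  0.009     ]
 leg [0.147, -0.028, 0.939] [-0.001, 0.001, 0.004] x 2
 end [ 0.458 -0.303  0.022] yaw -3.048
```

Emit:
send_rows(increments=[[[0.15,-0.03,0.5],[0,0,0],0.6],[[0.15,-0.03,0.94],[0,0,0],0.6],[[0.15,-0.03,0.94],[0,0,0],0.6],[[0.15,-0.03,0.94],[0,0,0],0.6],[[0.15,-0.03,0.94],[0,0,0],0.6],[[0.15,-0.03,0.94],[0,0,0],0.6]])

```text
time_s: 18.7
tcp_pos: [0.4583, -0.3048, 0.0239]
tcp_rot: [-3.138, 0.003, -3.047]
ft_force: [0.5, 0.1, -1.3]
width: 0.0763
grasp_force: 0.0
```

```bash
python3 - <<'E'
from h import *
print(manip.observe()["tcp_pos"]);plan([.4576,-.303,.003],np.pi+np.radians(5.4))
E
```

```text
[ 0.45832724 -0.30481176  0.02392185]
 leg [0.008, 0.024, 0.261] [-0.006, 0.006, 0.002] x 1
 end [ 0.458 -0.303  0.003] yaw -3.048
```

Emit:
send_rows(increments=[[[0,0.01,0.15],[0,0,0],0.6],[[0,0.01,0.24],[0,0,0],0.6],[[0,0.01,0.24],[0,0,0],0.6],[[0,0.01,0.24],[0,0,0],0],[[0,0.01,0.24],[0,0,0],-0.5],[[0,0.01,0.24],[0,0,0],-1],[[0,0.01,0.24],[0,0,0],-1],[[0,0.01,0.24],[0,0,0],-1],[[0,0.01,0.24],[0,0,0],-1],[[0,0.01,0.24],[0,0,0],-1],[[0,0.01,0.24],[0,0,0],-1]], newtons=15)

```text
time_s: 19.8
tcp_pos: [0.4565, -0.3031, 0.0022]
tcp_rot: [-3.141, 0.0, -3.047]
ft_force: [-1.3, 0.7, 0.6]
width: 0.0397
grasp_force: 15.0
```

```bash
python3 - <<'E'
from h import *
st=manip.observe();c=st["tcp_pos"];print(c,st["width"],st["grasp_force"])
plan([.567,.07,.15],np.pi+np.radians(5.4),start=([c[0],c[1],c[2]+.0784],st["tcp_rot"][2]))
E
```

```text
[ 0.45653586 -0.30305606  0.0022247 ] 0.03971561550342652 14.999994656536728
 leg [-0.394, 0.98, -0.188] [0.0, -0.0, 0.001] x 2
 leg [-0.394, 0.98, -0.188] [-0.0, -0.0, -0.0] x 2
 leg [-0.393, 0.98, -0.189] [-0.0, -0.0, -0.0] x 2
 leg [-0.394, 0.98, -0.188] [-0.0, -0.0, -0.0] x 2
 leg [-0.238, 0.593, -0.114] [-0.0, -0.0, -0.0] x 2
 end [0.567 0.07  0.15 ] yaw -3.048
```

Emit:
send_rows(increments=[[[0,0,-0.4],[0,0,0],-1],[[0,0,-0.98],[0,0,0],-1],[[0,0,-0.98],[0,0,0],-1]])

```text
time_s: 20.1
tcp_pos: [0.4603, -0.306, 0.0875]
tcp_rot: [-3.133, 0.009, -3.047]
ft_force: [0.9, -0.2, 0.6]
width: 0.0396
grasp_force: 15.0
```

Emit:
send_rows(increments=[[[-0.45,0.98,-0.2],[0,0,0],-1],[[-0.45,0.98,-0.2],[0,0,0],-1]])

```text
time_s: 20.3
tcp_pos: [0.485, -0.2207, 0.0967]
tcp_rot: [3.141, 0.0, -3.049]
ft_force: [0.4, 0.8, -0.7]
width: 0.0395
grasp_force: 15.0
```

Emit:
send_rows(increments=[[[-0.45,0.98,-0.2],[0,0,0],-1],[[-0.45,0.98,-0.2],[0,0,0],-1]])

```text
time_s: 20.5
tcp_pos: [0.5136, -0.138, 0.1125]
tcp_rot: [3.141, 0.0, -3.047]
ft_force: [0.3, 0.2, -0.9]
width: 0.0396
grasp_force: 15.0
```

Emit:
send_rows(increments=[[[-0.45,0.98,-0.2],[0,0,0],-1],[[-0.45,0.98,-0.2],[0,0,0],-1]])

```text
time_s: 20.7
tcp_pos: [0.5421, -0.0563, 0.1285]
tcp_rot: [3.141, 0.0, -3.046]
ft_force: [0.3, 1.2, -0.5]
width: 0.0395
grasp_force: 15.0
```

Emit:
send_rows(increments=[[[-0.45,0.98,-0.2],[0,0,0],-1],[[-0.45,0.98,-0.2],[0,0,0],-1]])

```text
time_s: 20.9
tcp_pos: [0.5706, 0.0253, 0.1445]
tcp_rot: [3.141, 0.0, -3.046]
ft_force: [0.2, -0.3, -1.5]
width: 0.0399
grasp_force: 15.0
```

Emit:
send_rows(increments=[[[-0.4,0.59,-0.1],[0,0,0],-1],[[-0.4,0.59,-0.1],[0,0,0],-1],[[-0.4,0.59,-0.1],[0,0,0],-1],[[-0.4,0.59,-0.1],[0,0,0],-1]])

```text
time_s: 21.3
tcp_pos: [0.5968, 0.0721, 0.1514]
tcp_rot: [-3.141, -0.002, -3.047]
ft_force: [-1.0, 0.0, -2.0]
width: 0.0397
grasp_force: 15.0
```

```bash
python3 - <<'E'
from h import *
st=manip.observe();f=manip.grab_frame("wrist");print(st["tcp_pos"],st["tcp_rot"],st["width"])
cv2.imwrite("pics/w8.png",cv2.resize(f[100:330,240:560,::-1],None,fx=2.4,fy=2.4,interpolation=cv2.INTER_CUBIC))
rects("wrist",dict(mandrel=.099,ring=st["tcp_pos"][2]+.01),st,1)
E
```

```text
[0.59679046 0.07208829 0.15143927] [-3.14117727e+00 -1.98422779e-03 -3.04727116e+00] 0.039745398542312634
mandrel 0.83 [396. 177.  55.  55.] rect [577.  153.6] [52.6 40.4] 79.0
ring 0.62 [283. 217.  73.  61.] rect [593.   71.5] [37.5 39.1] 5.4
```

View pics/w8.png

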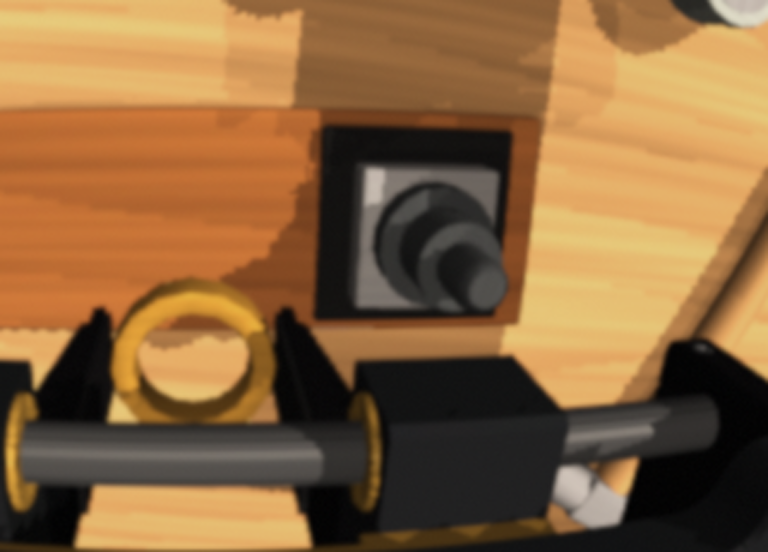

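The ring hangs level between the fingertips. The mandrel stands on the block, with its top face centred at about crop (487,284) and its foot at (437,244).

```bash
python3 - <<'E'
from h import *
st=manip.observe();q=lambda u,v,z:np.round(at("wrist",(240+u/2.4,100+v/2.4),z,st),4)
print("top",q(487,284,.099),"foot",q(437,244,.047),"ring",q(193,352,st["tcp_pos"][2]+.01), "near edge",q(195,279,st["tcp_pos"][2]+.01))
print("block corners",[q(u,v,.033) for u,v in((357,163),(500,168),(355,308))])
plan([.589,.169,.15],np.pi+np.radians(5.4))
E
```

```text
top [0.5884 0.17   0.099 ] foot [0.589  0.1689 0.047 ] ring [0.5926 0.0711 0.1618] near edge [0.5745 0.0699 0.1618]
block corners [array([0.5623, 0.1344, 0.033 ]), array([0.5572, 0.1971, 0.033 ]), array([0.6235, 0.1429, 0.033 ])]
 leg [-0.012, 0.98, 0.018] [-0.0, -0.002, -0.003] x 2
 leg [-0.003, 0.243, 0.005] [-0.0, -0.0, 0.0] x 1
 end [0.589 0.169 0.15 ] yaw -3.047
```

Emit:
send_rows(increments=[[[0,0.98,0],[0,0,0],-1],[[0,0.98,0],[0,0,0],-1]])

```text
time_s: 21.65
tcp_pos: [0.5898, 0.1509, 0.1524]
tcp_rot: [3.141, -0.0, -3.05]
ft_force: [-0.6, 0.2, -0.7]
width: 0.0398
grasp_force: 15.0
```

Emit:
send_rows(increments=[[[0,0.26,0.4],[0,0,0],-1],[[0,0.26,0.4],[0,0,0],-1],[[0,0.26,0.4],[0,0,0],-1],[[0,0.26,0.4],[0,0,0],-1],[[0,0.26,0.4],[0,0,0],-1]])

```text
time_s: 22.15
tcp_pos: [0.5893, 0.1705, 0.122]
tcp_rot: [3.142, 0.002, -3.049]
ft_force: [-0.3, -0.7, -0.1]
width: 0.0396
grasp_force: 15.0
```

```bash
python3 - <<'E'
from h import *
st=manip.observe();print(st["tcp_pos"]);plan([.5877,.1697,.115],np.pi+np.radians(5.4))
E
```

```text
[0.58930841 0.17048751 0.12198378]
 leg [0.021, -0.008, 0.087] [0.0, 0.004, -0.003] x 1
 end [0.588 0.17  0.115] yaw -3.047
```

Emit:
send_rows(increments=[[[0.02,-0.01,0.1],[0,0,0],-1],[[0.02,-0.01,0.1],[0,0,0],-1],[[0.02,-0.01,0.2],[0,0,0],-1],[[0.02,-0.01,0.3],[0,0,0],-1],[[0.02,-0.01,0.3],[0,0,0],-1],[[0.02,-0.01,0.3],[0,0,0],-1]])

```text
time_s: 22.75
tcp_pos: [0.5863, 0.1706, 0.0958]
tcp_rot: [-3.141, -0.001, -3.047]
ft_force: [-0.7, 0.4, -0.1]
width: 0.0398
grasp_force: 15.0
```

Emit:
send_rows(increments=[[[-0.01,-0.01,0.1],[0,0,0],-1],[[-0.01,-0.01,0.18],[0,0,0],-1],[[-0.01,-0.01,0.23],[0,0,0],-1],[[-0.01,-0.01,0.23],[0,0,0],-1],[[-0.01,-0.01,0.23],[0,0,0],-1]])

```text
time_s: 23.25
tcp_pos: [0.5875, 0.1699, 0.0779]
tcp_rot: [-3.142, -0.0, -3.047]
ft_force: [0.7, -0.3, -1.1]
width: 0.0394
grasp_force: 15.0
```

Ring bottom is about 3 mm above the shoulder. I'll lower the rest, release and lift.

Emit:
send_rows(increments=[[[0,0,0.03],[0,0,0],-1],[[0,0,0.03],[0,0,0],-1],[[0,0,0.03],[0,0,0],-0.1],[[0,0,0.03],[0,0,0],0.3],[[0,0,0.03],[0,0,0],0.6],[[0,0,0.03],[0,0,0],0.6],[[0,0,0.03],[0,0,0],0.6],[[0,0,-0.4],[0,0,0],0.6],[[0,0,-0.9],[0,0,0],0.6],[[0,0,-0.9],[0,0,0],0.6],[[0,0,-0.9],[0,0,0],0.6]])

```text
time_s: 24.35
tcp_pos: [0.5886, 0.1701, 0.1518]
tcp_rot: [3.141, 0.003, -3.047]
ft_force: [0.1, -0.3, -0.2]
width: 0.0759
grasp_force: 0.0
```

```bash
python3 - <<'E'
from h import *
print(manip.observe()["tcp_pos"]);plan([.46,.17,.14],np.pi+np.radians(5.4))
E
```

```text
[0.58855822 0.17012051 0.15181885]
 leg [0.98, 0.092, 0.087] [0.001, 0.006, 0.001] x 2
 leg [0.62, 0.058, 0.058] [-0.0, 0.0, -0.0] x 1
 end [0.46 0.17 0.14] yaw -3.048
```

Emit:
send_rows(increments=[[[0.98,0.09,-0.1],[0,0,0],1],[[0.98,0.09,-0.1],[0,0,0],1]])

```text
time_s: 24.55
tcp_pos: [0.5057, 0.1692, 0.1547]
tcp_rot: [-3.141, -0.007, -3.047]
ft_force: [0.5, 0.1, 0.6]
width: 0.087
grasp_force: 0.0
```

Emit:
send_rows(increments=[[[0.62,0.06,0.2],[0,0,0],1],[[0.62,0.06,0.2],[0,0,0],1],[[0.62,0.06,0.2],[0,0,0],1],[[0.62,0.06,0.2],[0,0,0],1]])

```text
time_s: 24.95
tcp_pos: [0.4598, 0.1698, 0.1422]
tcp_rot: [3.142, 0.001, -3.047]
ft_force: [0.2, -0.4, 0.4]
width: 0.0953
grasp_force: 0.0
```

```bash
python3 - <<'E'
from h import *
st=manip.observe();f=manip.grab_frame("wrist");print(st["tcp_pos"],st["tcp_rot"],st["width"])
w=f
manip.grab_frame("scene");s=manip.grab_frame("scene")
cv2.imwrite("pics/w9.png",np.vstack([w[:,:,::-1][60:260],cv2.resize(s[120:260,270:430,::-1],(640,560))[:340]]))
for d in manip.trace("wrist","jar")[:3]:
    l,t,ww,h=d["extent"];print(np.round(d["extent"]),round(d["score"],2))
rects("wrist",dict(jar=.07,tin=.035),st,3)
for d in manip.tip_of("wrist","jar")[:3]: print(np.round(d["at"]),np.round(at("wrist",d["at"],0,st),4))
E
```

```text
[0.45983107 0.16984359 0.14222834] [ 3.14157994e+00  6.20751744e-04 -3.04714301e+00] 0.09525195155858228
[367.  72.  68.  58.] 0.92
[431.  25.  74.  58.] 0.88
[296. 150.  52.  63.] 0.67
jar 0.92 [367.  72.  68.  58.] rect [363.  225.3] [44.8 57.1] 12.9
jar 0.88 [431.  25.  74.  58.] rect [314.7 281.4] [43.9 73.4] 32.4
jar 0.67 [296. 150.  52.  63.] rect [435.5 167.7] [52.8 43.5] 0.3
tin 0.67 [428. 158.  65.  63.] rect [440.4 307.1] [73.9 60.1] 83.0
[236. 123.] [0.3966 0.0768 0.    ]
[319.  70.] [0.3371 0.1569 0.    ]
[393. 102.] [0.3605 0.2347 0.    ]
```

View pics/w9.png

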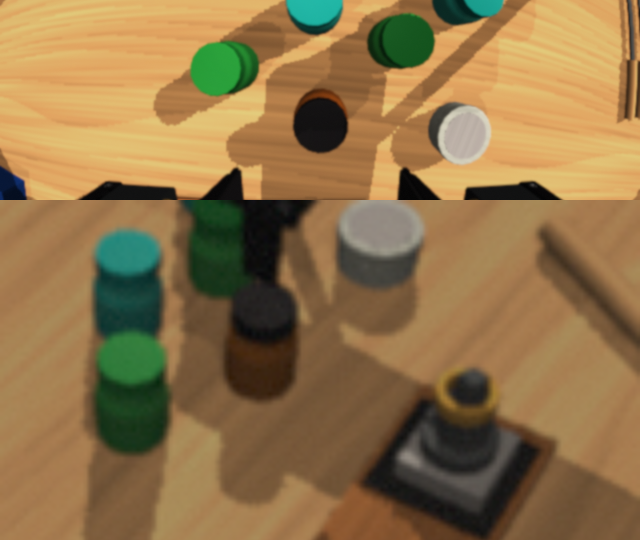

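The ring lies flat on the mandrel's upper shoulder. The amber jar's cap is at (321,181) in the wrist image.

```bash
python3 - <<'E'
from h import *
st=manip.observe();a=at("wrist",(320.5,181.5),.07,st);print(a,"tin",at("wrist",(463,195),.035,st))
plan([a[0],a[1],.09],np.pi+np.radians(5.4))
plan([a[0],a[1],.02],np.pi+np.radians(5.4),start=([a[0],a[1],.09],np.pi+np.radians(5.4)))
E
```

```text
[0.4353912  0.16768058 0.07      ] tin [0.44166997 0.31149058 0.035     ]
 leg [0.307, 0.002, 0.656] [0.0, 0.001, -0.0] x 2
 end [0.435 0.168 0.09 ] yaw -3.047
 leg [-0.0, -0.0, 0.875] [-0.0, -0.0, 0.0] x 2
 end [0.435 0.168 0.02 ] yaw -3.047
```

```bash
python3 - <<'E'
from h import *
st=manip.observe();print("base near edge",at("wrist",(323,150),0,st),"cap near",at("wrist",(320.5,155),.07,st),"cap far",at("wrist",(320.5,212),.07,st))
s=dict(tcp_pos=np.array([.4533,.0641,.2031]),tcp_rot=np.array([-3.1409,.001,3.1358]))
print("w1 cap",at("wrist",(418,178),.07,s),"top cap",at("top",(250.5,228),.07))
E
```

```text
base near edge [0.41724606 0.16859037 0.        ] cap near [0.41405361 0.16566708 0.07      ] cap far [0.46094459 0.17009409 0.07      ]
w1 cap [0.43782733 0.16521513 0.07      ] top cap [0.43760878 0.16277108 0.07      ]
```

Emit:
send_rows(increments=[[[0.27,0,0.65],[0,0,0],1],[[0.27,0,0.65],[0,0,0],1],[[0.27,0,0.65],[0,0,0],1],[[0.27,0,0.65],[0,0,0],1]])

```text
time_s: 25.7
tcp_pos: [0.4391, 0.1681, 0.0918]
tcp_rot: [3.141, 0.003, -3.047]
ft_force: [0.7, -0.3, 1.3]
width: 0.0952
grasp_force: 0.0
```

Emit:
send_rows(increments=[[[0,0,0.5],[0,0,0],1],[[0,0,0.87],[0,0,0],1],[[0,0,0.87],[0,0,0],1],[[0,0,0.87],[0,0,0],1],[[0,0,0.87],[0,0,0],0.3],[[0,0,0.87],[0,0,0],-0.3],[[0,0,0.87],[0,0,0],-1],[[0,0,0.87],[0,0,0],-1],[[0,0,0.87],[0,0,0],-1],[[0,0,0.87],[0,0,0],-1],[[0,0,0.87],[0,0,0],-1],[[0,0,0.87],[0,0,0],-1]], newtons=15)

```text
time_s: 26.9
tcp_pos: [0.4375, 0.1677, 0.0206]
tcp_rot: [3.142, -0.0, -3.047]
ft_force: [-0.4, -0.2, 0.8]
width: 0.0496
grasp_force: 15.0
```

```bash
python3 - <<'E'
from h import *
st=manip.observe();c=st["tcp_pos"];print(c,st["width"],st["grasp_force"])
plan([.48,-.06,.12],np.pi+np.radians(5.4),start=([c[0],c[1],c[2]+.0784],st["tcp_rot"][2]))
E
```

```text
[0.43754255 0.16774776 0.02055465] 0.049648783716434344 15.000024866312742
 leg [-0.088, -0.98, -0.089] [0.0, -0.0, 0.001] x 2
 leg [-0.089, -0.98, -0.09] [-0.0, -0.0, -0.0] x 2
 leg [-0.084, -0.924, -0.084] [-0.0, -0.0, -0.0] x 2
 end [ 0.48 -0.06  0.12] yaw -3.048
```

Emit:
send_rows(increments=[[[0,0,-0.4],[0,0,0],-1],[[0,0,-0.98],[0,0,0],-1],[[0,0,-0.98],[0,0,0],-1]])

```text
time_s: 27.2
tcp_pos: [0.4419, 0.1689, 0.1053]
tcp_rot: [3.14, 0.012, -3.047]
ft_force: [1.3, -0.2, -0.8]
width: 0.0496
grasp_force: 15.0
```

```bash
python3 - <<'E'
from h import *
print(manip.observe()["tcp_pos"]);plan([.6105,-.0597,.10],np.pi+np.radians(5.4))
E
```

```text
[0.44192943 0.16887499 0.10528661]
 leg [-0.588, -0.98, 0.026] [0.003, 0.022, 0.001] x 2
 leg [-0.589, -0.98, 0.021] [0.0, 0.0, -0.0] x 2
 leg [-0.589, -0.98, 0.022] [0.0, 0.0, -0.0] x 2
 leg [-0.062, -0.103, 0.002] [0.0, 0.0, -0.0] x 1
 end [ 0.61 -0.06  0.1 ] yaw -3.047
```

Emit:
send_rows(increments=[[[-0.61,-1.0,0],[0,0,0],-1],[[-0.61,-1.0,0],[0,0,0],-1],[[-0.61,-1.0,0],[0,0,0],-1]])

```text
time_s: 27.5
tcp_pos: [0.4958, 0.0896, 0.0986]
tcp_rot: [-3.14, 0.001, -3.051]
ft_force: [0.7, 0.0, -1.2]
width: 0.0494
grasp_force: 15.0
```

Emit:
send_rows(increments=[[[-0.61,-1.0,0],[0,0,0],-1],[[-0.61,-1.0,0],[0,0,0],-1],[[-0.61,-1.0,0],[0,0,0],-1]])

```text
time_s: 27.8
tcp_pos: [0.5517, 0.0146, 0.0983]
tcp_rot: [-3.141, 0.0, -3.051]
ft_force: [0.4, 0.9, -1.8]
width: 0.0496
grasp_force: 15.0
```

Emit:
send_rows(increments=[[[-0.61,-1.0,0.2],[0,0,0],-1],[[-0.61,-1.0,0.2],[0,0,0],-1],[[-0.61,-1.0,0.2],[0,0,0],-1],[[-0.61,-1.0,0.2],[0,0,0],-1],[[-0.61,-1.0,0.2],[0,0,0],-1]])

```text
time_s: 28.3
tcp_pos: [0.6048, -0.0562, 0.0821]
tcp_rot: [3.141, -0.002, -3.046]
ft_force: [0.3, 0.4, -1.1]
width: 0.0496
grasp_force: 15.0
```

```bash
python3 - <<'E'
from h import *
print(manip.observe()["tcp_pos"]);plan([.6105,-.0597,.037],np.pi+np.radians(5.4))
E
```

```text
[ 0.60482638 -0.05615524  0.08210614]
 leg [-0.067, -0.051, 0.564] [0.002, -0.003, 0.002] x 1
 end [ 0.61  -0.06   0.037] yaw -3.047
```

Emit:
send_rows(increments=[[[-0.07,-0.05,0.2],[0,0,0],-1],[[-0.07,-0.05,0.45],[0,0,0],-1],[[-0.07,-0.05,0.52],[0,0,0],-1],[[-0.07,-0.05,0.52],[0,0,0],-1],[[-0.07,-0.05,0.52],[0,0,0],-1]])

```text
time_s: 28.8
tcp_pos: [0.6121, -0.0602, 0.0421]
tcp_rot: [-3.141, 0.001, -3.046]
ft_force: [-0.3, 0.5, -1.6]
width: 0.0495
grasp_force: 15.0
```

```bash
python3 - <<'E'
from h import *
st=manip.observe();print(st["tcp_pos"],st["ft_force"]);plan([.6105,-.0597,.0353],np.pi+np.radians(5.4))
E
```

```text
[ 0.61205091 -0.0602271   0.04213726] [-0.31043142  0.47761869 -1.61668443]
 leg [0.019, 0.008, 0.085] [-0.0, 0.002, 0.002] x 1
 end [ 0.61  -0.06   0.035] yaw -3.047
```

Emit:
send_rows(increments=[[[0.02,0.01,0.05],[0,0,0],-1],[[0.02,0.01,0.08],[0,0,0],-1],[[0.02,0.01,0.08],[0,0,0],-1]])

```text
time_s: 29.1
tcp_pos: [0.6106, -0.0601, 0.0356]
tcp_rot: [-3.142, 0.001, -3.047]
ft_force: [-0.7, 0.3, 1.1]
width: 0.0496
grasp_force: 15.0
```

Emit:
send_rows(increments=[[[0,0,0],[0,0,0],0.2],[[0,0,0],[0,0,0],1],[[0,0,0],[0,0,0],1],[[0,0,0],[0,0,0],1],[[0,0,0],[0,0,0],1],[[0,0,-0.4],[0,0,0],1],[[0,0,-1],[0,0,0],1],[[0,0,-1],[0,0,0],1],[[0,0,-1],[0,0,0],1]])

```text
time_s: 30.0
tcp_pos: [0.6116, -0.0604, 0.1171]
tcp_rot: [-3.14, 0.004, -3.047]
ft_force: [-0.4, -0.0, -0.3]
width: 0.0952
grasp_force: 0.0
```

```bash
python3 - <<'E'
from h import *
st=manip.observe();print(st["tcp_pos"],st["width"]);plan([.46,.30,.13],np.pi+np.radians(5.4))
E
```

```text
[ 0.6115624  -0.06041159  0.11707998] 0.09522224536805034
 leg [0.307, 0.98, -0.036] [-0.002, 0.007, 0.001] x 2
 leg [0.307, 0.98, -0.034] [-0.0, 0.0, -0.0] x 2
 leg [0.308, 0.98, -0.034] [-0.0, 0.0, -0.0] x 2
 leg [0.307, 0.98, -0.034] [-0.0, 0.0, -0.0] x 2
 leg [0.233, 0.743, -0.026] [-0.0, 0.0, -0.0] x 2
 end [0.46 0.3  0.13] yaw -3.048
```

Emit:
send_rows(increments=[[[0.31,0.98,-0.15],[0,0,0],1],[[0.31,0.98,-0.15],[0,0,0],1]])

```text
time_s: 30.2
tcp_pos: [0.5762, 0.0166, 0.1249]
tcp_rot: [3.14, -0.004, -3.048]
ft_force: [-0.4, -0.3, -0.2]
width: 0.0949
grasp_force: 0.0
```

Emit:
send_rows(increments=[[[0.31,0.98,-0.1],[0,0,0],1],[[0.31,0.98,-0.1],[0,0,0],1]])

```text
time_s: 30.4
tcp_pos: [0.5437, 0.0931, 0.1331]
tcp_rot: [3.141, -0.003, -3.047]
ft_force: [0.6, -0.6, -0.4]
width: 0.0952
grasp_force: 0.0
```

Emit:
send_rows(increments=[[[0.31,0.98,0],[0,0,0],1],[[0.31,0.98,0],[0,0,0],1]])

```text
time_s: 30.6
tcp_pos: [0.5116, 0.1688, 0.133]
tcp_rot: [3.141, -0.003, -3.046]
ft_force: [-0.6, 0.9, -0.5]
width: 0.095
grasp_force: 0.0
```

Emit:
send_rows(increments=[[[0.31,0.98,0],[0,0,0],1],[[0.31,0.98,0],[0,0,0],1]])

```text
time_s: 30.8
tcp_pos: [0.4794, 0.2444, 0.1329]
tcp_rot: [-3.141, -0.003, -3.046]
ft_force: [0.8, -0.2, -0.0]
width: 0.0951
grasp_force: 0.0
```

Emit:
send_rows(increments=[[[0.23,0.74,0.2],[0,0,0],1],[[0.23,0.74,0.2],[0,0,0],1],[[0.23,0.74,0.2],[0,0,0],1],[[0.23,0.74,0.2],[0,0,0],1],[[0.23,0.74,0.2],[0,0,0],1]])

```text
time_s: 31.3
tcp_pos: [0.4586, 0.2987, 0.1188]
tcp_rot: [-3.141, -0.0, -3.049]
ft_force: [-0.2, -0.3, -0.1]
width: 0.0949
grasp_force: 0.0
```

```bash
python3 - <<'E'
from h import *
st=manip.observe();f=manip.grab_frame("wrist");print(st["tcp_pos"],st["tcp_rot"])
cv2.imwrite("pics/w10.png",f[:,:,::-1])
rects("wrist",dict(tin=.035),st,2)
E
```

```text
[0.45864256 0.2986553  0.11882098] [-3.14112299e+00 -1.83724765e-05 -3.04863042e+00]
tin 0.7 [302. 153.  76.  72.] rect [441.3 313.3] [61.1 61. ] 60.0
```

View pics/w10.png

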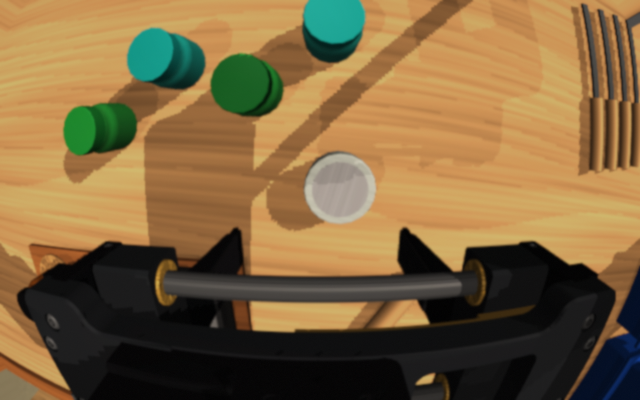

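The tin is at (340,188) and clear of its neighbours. I'll go down onto it.

```bash
python3 - <<'E'
from h import *
plan([.4413,.3133,.06],np.pi+np.radians(5.4))
E
```

```text
leg [0.202, 0.201, 0.74] [-0.0, 0.001, -0.003] x 2
 end [0.441 0.313 0.06 ] yaw -3.047
```

Emit:
send_rows(increments=[[[0.2,0.2,0.74],[0,0,0],1],[[0.2,0.2,0.74],[0,0,0],1],[[0.2,0.2,0.74],[0,0,0],1],[[0.2,0.2,0.74],[0,0,0],1]])

```text
time_s: 31.8
tcp_pos: [0.4413, 0.314, 0.0604]
tcp_rot: [-3.142, 0.001, -3.047]
ft_force: [1.1, 0.6, -0.1]
width: 0.095
grasp_force: 0.0
```

Emit:
send_rows(increments=[[[0,0,0.3],[0,0,0],1],[[0,0,0.6],[0,0,0],1],[[0,0,0.6],[0,0,0],1],[[0,0,0.6],[0,0,0],0.7],[[0,0,0.6],[0,0,0],0],[[0,0,0.6],[0,0,0],-1],[[0,0,0.6],[0,0,0],-1],[[0,0,0.6],[0,0,0],-1],[[0,0,0.6],[0,0,0],-1]], newtons=15)

```text
time_s: 32.7
tcp_pos: [0.441, 0.3145, 0.0125]
tcp_rot: [3.141, 0.001, -3.047]
ft_force: [-0.9, -0.8, 3.9]
width: 0.0615
grasp_force: 15.0
```

```bash
python3 - <<'E'
from h import *
st=manip.observe();c=st["tcp_pos"];print(c,st["width"],st["grasp_force"])
plan([.53,.08,.15],np.pi+np.radians(5.4),start=([c[0],c[1],c[2]+.0784],st["tcp_rot"][2]))
E
```

```text
[0.44100082 0.31445421 0.01248327] 0.06146195403036429 15.000379532575607
 leg [-0.269, -0.98, -0.24] [0.0, -0.0, 0.001] x 2
 leg [-0.27, -0.98, -0.239] [-0.0, -0.0, -0.0] x 2
 leg [-0.27, -0.98, -0.24] [-0.0, -0.0, -0.0] x 2
 leg [-0.022, -0.082, -0.02] [-0.0, -0.0, -0.0] x 1
 end [0.53 0.08 0.15] yaw -3.047
```

Emit:
send_rows(increments=[[[0,0,-0.4],[0,0,0],-1],[[0,0,-1],[0,0,0],-1],[[0,0,-1],[0,0,0],-1]])

```text
time_s: 33.0
tcp_pos: [0.4447, 0.3168, 0.0987]
tcp_rot: [3.136, 0.011, -3.047]
ft_force: [0.6, 0.4, 0.7]
width: 0.062
grasp_force: 15.0
```

Emit:
send_rows(increments=[[[-0.27,-0.98,-0.24],[0,0,0],-1],[[-0.27,-0.98,-0.24],[0,0,0],-1],[[-0.27,-0.98,-0.24],[0,0,0],-1]])

```text
time_s: 33.3
tcp_pos: [0.4708, 0.236, 0.1116]
tcp_rot: [-3.141, 0.002, -3.051]
ft_force: [0.3, 0.0, -1.4]
width: 0.0618
grasp_force: 15.0
```

Emit:
send_rows(increments=[[[-0.27,-0.98,-0.24],[0,0,0],-1],[[-0.27,-0.98,-0.24],[0,0,0],-1],[[-0.27,-0.98,-0.24],[0,0,0],-1]])

```text
time_s: 33.6
tcp_pos: [0.4997, 0.1604, 0.1307]
tcp_rot: [-3.141, 0.002, -3.051]
ft_force: [0.1, 0.2, -0.1]
width: 0.0617
grasp_force: 15.0
```

Emit:
send_rows(increments=[[[-0.3,-1,0],[0,0,0],-1],[[-0.3,-1,0],[0,0,0],-1],[[-0.3,-1,0],[0,0,0],-1],[[-0.3,-1,0],[0,0,0],-1]])

```text
time_s: 34.0
tcp_pos: [0.5291, 0.0856, 0.129]
tcp_rot: [3.141, -0.002, -3.048]
ft_force: [-0.9, 0.4, -0.9]
width: 0.0611
grasp_force: 15.0
```

```bash
python3 - <<'E'
from h import *
st=manip.observe();print(st["tcp_pos"],st["width"]);plan([.600,.055,.08],np.pi+np.radians(5.4))
E
```

```text
[0.5291161  0.08555591 0.129004  ] 0.06114906369105361
 leg [-0.848, -0.464, 0.61] [0.002, -0.004, -0.001] x 2
 end [0.6   0.055 0.08 ] yaw -3.047
```

Emit:
send_rows(increments=[[[-0.85,-0.46,0],[0,0,0],-1],[[-0.85,-0.46,0],[0,0,0],-1],[[-0.85,-0.46,0.3],[0,0,0],-1],[[-0.85,-0.46,0.7],[0,0,0],-1],[[-0.85,-0.46,0.7],[0,0,0],-1],[[-0.85,-0.46,0.7],[0,0,0],-1]])

```text
time_s: 34.6
tcp_pos: [0.5998, 0.0561, 0.0732]
tcp_rot: [3.141, -0.003, -3.045]
ft_force: [0.9, -0.2, -0.6]
width: 0.0616
grasp_force: 15.0
```

```bash
python3 - <<'E'
from h import *
st=manip.observe();print(st["tcp_pos"]);plan([.600,.055,.03],np.pi+np.radians(5.4))
E
```

```text
[0.5997628  0.05614595 0.07318996]
 leg [-0.003, -0.015, 0.54] [0.001, -0.005, 0.004] x 1
 end [0.6   0.055 0.03 ] yaw -3.048
```

Emit:
send_rows(increments=[[[0,-0.01,0.3],[0,0,0],-1],[[0,-0.01,0.5],[0,0,0],-1],[[0,-0.01,0.54],[0,0,0],-1],[[0,-0.01,0.54],[0,0,0],-1],[[0,-0.01,0.54],[0,0,0],-1]])

```text
time_s: 35.1
tcp_pos: [0.6018, 0.054, 0.032]
tcp_rot: [-3.141, 0.002, -3.047]
ft_force: [-0.9, -0.6, -0.7]
width: 0.0615
grasp_force: 15.0
```

```bash
python3 - <<'E'
from h import *
st=manip.observe();print(st["tcp_pos"],st["ft_force"]);plan([.600,.055,.0225],np.pi+np.radians(5.4))
E
```

```text
[0.60178465 0.05400437 0.03203512] [-0.9063282  -0.56694743 -0.74869325]
 leg [0.021, 0.015, 0.119] [-0.0, 0.003, 0.001] x 1
 end [0.6   0.055 0.023] yaw -3.047
```

Emit:
send_rows(increments=[[[0.01,0.01,0.06],[0,0,0],-1],[[0.01,0.01,0.11],[0,0,0],-1],[[0.01,0.01,0.11],[0,0,0],-1],[[0.01,0.01,0.11],[0,0,0],-1]])

```text
time_s: 35.5
tcp_pos: [0.6002, 0.0546, 0.0221]
tcp_rot: [3.142, -0.0, -3.047]
ft_force: [1.2, -0.2, 0.0]
width: 0.0617
grasp_force: 15.0
```

Now I'll release the tin, lift straight up, and back off to look.

Emit:
send_rows(increments=[[[0,0,0],[0,0,0],0.5],[[0,0,0],[0,0,0],0.7],[[0,0,0],[0,0,0],0.7],[[0,0,0],[0,0,0],0.7],[[0,0,-0.4],[0,0,0],0.7],[[0,0,-1],[0,0,0],0.7],[[0,0,-1],[0,0,0],0.7],[[0,0,-1],[0,0,0],0.7]])

```text
time_s: 36.3
tcp_pos: [0.6016, 0.0546, 0.1043]
tcp_rot: [-3.141, 0.004, -3.047]
ft_force: [1.1, 0.3, -0.3]
width: 0.0809
grasp_force: 0.0
```

Emit:
send_rows(increments=[[[0,0,-1],[0,0,0],0.7],[[0,0,-1],[0,0,0],0.7],[[-0.6,0,-1],[0,0,0],0.7],[[-0.6,0,-1],[0,0,0],0.7],[[-0.6,0,-1],[0,0,0],0.7],[[-0.6,0,-1],[0,0,0],0.7]])

```text
time_s: 36.9
tcp_pos: [0.6465, 0.0591, 0.18]
tcp_rot: [3.141, -0.004, -3.047]
ft_force: [-0.2, 0.3, 0.4]
width: 0.0809
grasp_force: 0.0
```

```bash
python3 - <<'E'
from h import *
st=manip.observe();f=manip.grab_frame("wrist");print(st["tcp_pos"],st["width"])
rects("wrist",dict(tin=.045,jar=.085,block=.033),st,2)
s=manip.grab_frame("scene")
cv2.imwrite("pics/w11.png",np.vstack([f[80:250,80:560,::-1],cv2.resize(s[150:300,290:450,::-1],(480,450))[:430]]))
E
```

```text
[0.64651943 0.05909585 0.18001686] 0.08087085412779775
tin 0.6 [290. 121.  62.  57.] rect [601.1  54.6] [59.3 59.2] 51.3
jar 0.75 [175. 129.  62.  53.] rect [608.7 -50.4] [44.7 65.1] 21.4
jar 0.68 [476. 128. 107. 126.] rect [607.2 302.5] [ 28.7 158.5] 63.7
block 0.88 [399. 119.  53.  57.] rect [590.2 167.7] [59.8 64. ] 5.5
block 0.58 [173.  97. 298.  97.] rect [598.3  54.9] [ 95.4 326.9] 5.4
```

View pics/w11.png

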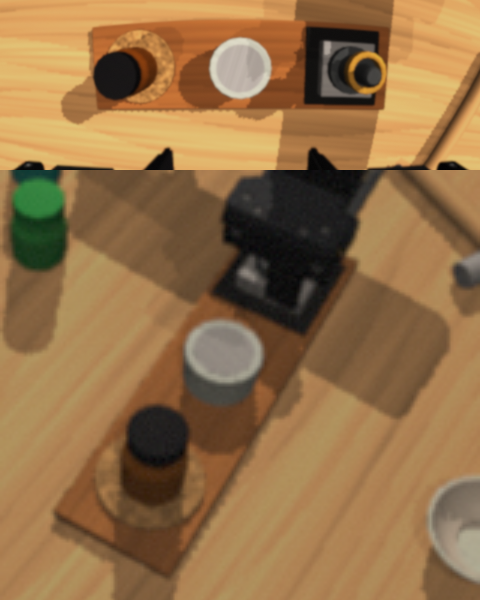

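Everything is standing. The tin is at its target within 1 mm, and the ring is on the mandrel. I'll check the jar's cap, at wrist pixel (198,155), against the cork centre before handing in.

```bash
python3 - <<'E'
from h import *
st=manip.observe();print(at("wrist",(198,155),.085,st)[:2],"want .611 -.0595; ring",at("wrist",(80+363,80+72),.085,st)[:2])
print(np.abs(st["qvel"]).max(),manip.finish_job())
E
```

```text
[ 0.61296099 -0.05669527] want .611 -.0595; ring [0.589075   0.16643695]
the job is handed in; nothing more can be done
0.007171281622734028 None
```

The bench is set out as asked and handed in at about 37 s of the 122 s. In the last pictures everything stood released, with the jar, tin and block each within about 4 mm of centre and the ring flat on the mandrel's upper shoulder.

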